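# Load the keyed glass standard into the colour meter and shut its hood

## Robot

A 6-joint arm with a two-finger parallel gripper is mounted at the origin on the work surface. World frame = base frame: x ahead of the robot, y to its left, z up, the work surface at z = 0. Lengths are in mm, angles in rad, forces in N, time in s.
With the tool pointing down it reaches from about 250 to 725 mm from the base axis. Payload 9.7 kg.
Tool frame: the origin (TCP) lies midway between the tips of the shut fingers; the grasp point (between the pads) lies 19 mm behind it (r.tcp_to_grasp is the distance from the TCP to the grasp point, in mm); z points along the fingers, y is the direction in which the jaws open and shut (so a half turn about z gives the same grasp; the last joint's range is limited). The gripper opens to 85 mm and grips with 20 to 120 N. Pads are 22 mm wide; open, the fingers measure 114 mm over their backs; the gripper's body (76 mm by 85 mm) begins 54 mm behind the grasp point. The pads swing forward as they close: fully open they stand 13 mm farther back than shut.
Start: joints at [-1.178, 0.087, 0.176, 1.66, 0, 1.571], TCP at [210.524, -508.111, 231.284] pointing down, gripper open.
Joint ranges: [-3.13, 3.13], [-0.85, 1.81], [-1.15, 1.24], [-2.2, 2.28], [-1.44, 1.52], [-3.14, 3.14]. Speed limits (rad/s): [2.22, 2.22, 2.57, 3.14, 3.14, 3.14].

## Interface

Orientations are given as [roll, pitch, yaw] about the fixed x, y, z axes, in that order (R = Rz(yaw) Ry(pitch) Rx(roll)).
In Python, from station import r, imaging gives the robot as it stands. The module is installed in compiled form; this text tells all that it offers.
- The arm moves only by the shell command python3 -m creep 'ROWS' [FORCE]. ROWS is JSON, a list of rows, each a list of 5 numbers: the closure in counts, from 0 (fully open) to 255 (shut), then the shift along the tool's x, y, z in mm, then the turn about the tool's z in rad. A call has 1 to 8 rows; each row shifts and turns the commanded pose from where the row before left it, along the tool's axes as they then stand; what a row does not reach is not made up. A row lasts 1/10 s, in which the tool goes at most 50 mm and 8.59 degrees, less where a joint would pass 70% of its speed; a pose out of reach is approached as far as the arm can. A call with a gripper value outside its range is refused whole. The fingers move at their own pace and stop on an object; FORCE is the grip in N (left out, the last holds). Time passes only in rows, so rows that do not move let the fingers close. It gives the time, the measured TCP pose, the force and the opening at its end, in the units of the state.
- r.get_obs(): the state, without advancing time (a new reading comes with each control period).
- imaging.read_camera(name): name is "scene" or "top"; returns a dict with "frame" (400x640x3 uint8, blue, green, red), "camera_matrix" (3x3 intrinsics, pixels), "dist" ([k1, k2, p1, p2, k3] as OpenCV has them; the pictures are not rectified), "cam_to_world" (4x4, takes a point from camera to world coordinates). Camera axes: x right, y down, z forward; pixel columns grow to the right and rows downward; lengths in mm; the calibration is good to about 2 mm. A picture is of the moment at which its call begins. There is no depth.
- r.sign_off(): hands the job in, once; it reports no verdict.
The state is a dict: "time": time; "q": joint angles; "qvel": joint speeds; "joint_efforts": joint torques, N m; "position": TCP position; "tcp_rot": TCP orientation; "ft_force": force on the tool from outside, world axes, zero at the start; "moment": the same for the moment, N m; "finger_gap": finger opening in mm.
Only numpy, scipy, OpenCV 4.12 (cv2) and the standard library are available. Lean on these libraries where they do the work, as an engineer would, in place of code of your own. Each camera call takes 0.05 s, during which the arm holds its last target.

## Task

Get the colour meter ready for calibration: take the amber glass standard with the orange cap, turn it so that its flat matches the flat of the D-shaped well, and seat it fully home in the well. Then push the blue knuckle of the hood's folding stay down to break it while the hood is still up, and bring the hood down gently until it is fully shut, never letting it drop. Leave the green standard, the glassware and the wash bottle standing where they are.

Things in the scene. Friction and masses are not known exactly. Their poses are not given: they have to be found in the camera images.
- amber_std_center (a point): Centre of the loose amber standard, 82 mm tall, about 120 g, upright on the table: a black D-section sleeve, 45 mm tall, radius 26, one flat 18 mm from the axis (foot tapered 2.5 mm over 7 mm); amber glass neck; round orange cap, diameter 24, 58 to 82 mm above the foot, to grip by (cap's middle 29 mm above this point). z up; its x points to the flat, marked yellow on side and top.
- green_std_center (a point): Centre of the other standard, which must be left alone: the same black D sleeve, 82 mm tall, but with green glass and a white cap. The two may have swapped places.
- meter: The colour meter, a fixed grey case 180 mm (x) by 200 mm (y) by 95 mm tall; origin at the centre of its underside, z up, yaw varies. Its hood is hinged along its +y edge, the folding stay is on its -x side, its black control panel faces -y.
- well_mouth (a point): Centre of the D-shaped well's mouth, 96.5 mm above the table, in a round aluminium collar (diameter 98) on the case; axes as the meter's. Well 44 mm deep, radius 27.5, its flat 19.5 mm from the centre on the meter's +x side, beside a yellow mark: it takes the standard only with its x along the meter's x, 1.5 mm to spare. Home, the sleeve's top is 1 mm proud, its centre 3 mm below this point.
- hood (a joint): Angle of the white hood about its hinge, rad: 0 at the start (open, 80 degrees above level), growing as it closes, 1.40 fully shut. A shell 180 by 170 by 52 mm, 0.5 kg. Its stiff hinge holds it while more than about half open; lower down it falls unless held. It cannot close while the stay is locked.
- hood_hinge (a point): Middle of the hood's hinge line, along the meter's x axis, at the height of the case's top (95 mm).
- hood_bar (a point): Middle of the round steel bar handle (diameter 10 mm, 100 mm long, along the meter's x) on the hood's free end, its axis 42 mm off the end wall, 214 mm from the hinge line. Hood open, it is on top, about 0.3 m above the table, free to pinch from above, fingers closing along the meter's y; it can turn between them as the hood goes down. Shut, it is 30 mm above the case top, 212 mm to -y of the hinge.
- stay_knuckle (a joint): Fold of the hood's two-link steel stay at its knuckle, rad: 0 locked (at its stop, just past straight on the upper side), 0.10 straight, more as the knuckle goes down and the stay folds; about 2.1 with the hood shut. It stays where it is left; pushing it down takes a few newtons.
- knuckle_pad (a point): Centre of the blue round pad at the stay's knuckle: a cylinder of diameter 18 mm, 34 mm long, lying along the meter's x, sticking out on the meter's -x side. Pushed down from above by about 25 mm (it moves a few mm to the meter's +y too) it folds the stay to about 0.7 rad, and the hood follows by about 0.1 rad.
- beaker: Small glass beaker, diameter 60 mm, 70 mm tall; origin at the centre of its underside. Leave standing.
- beaker_small: Smallest glass beaker, diameter 44 mm, 50 mm tall; origin at the centre of its underside. Leave standing.
- dish: Glass dish, diameter 84 mm, 40 mm tall; origin at the centre of its underside. Leave standing.
- wash_bottle: White plastic wash bottle, diameter 72 mm, 200 mm tall; origin at the centre of its underside. Leave standing.
Not all that is in view belongs to the job. Leave any pink look-alike of the part that bears amber_std_center alone.

How it is judged:
By the outcome, as a careful person would: the job done as asked, in the order asked, and still so for the second after the job is handed in, with the robot touching nothing.
It also fails if it takes over 69 s, if anything falls off the work surface, if the arm or the gripper's body presses on something with over 40 N, if the wrist force passes 120 N, or if a joint passes its speed limit or range.

## Working session

There is one attempt and no reset: what is moved stays moved. The work goes in short steps, Python scripts to look and compute and a shell command to move; the robot and the scene stay as the last step left them, time stands still between calls to the robot, and variables do not carry over. Pictures are saved under pics/ and viewed, and the job is handed in when it is done.

```bash
mkdir -p pics; cat > h.py <<'E'
import numpy as np, cv2
from station import r, imaging
def cap(name,tag):
    d=imaging.read_camera(name); cv2.imwrite(f'pics/{tag}.png',d['frame']); np.savez(f'{tag}.npz',**{k:np.array(v) for k,v in d.items()}); return d
def load(tag): return dict(np.load(f'{tag}.npz'))
def proj(d,P):
    T=np.linalg.inv(np.array(d['cam_to_world'],float)); P=np.atleast_2d(P).astype(float)
    return cv2.projectPoints(P,cv2.Rodrigues(T[:3,:3])[0],T[:3,3],np.array(d['camera_matrix'],float),np.array(d['dist'],float))[0][:,0]
def ray(d,uv):
    u=cv2.undistortPoints(np.array(uv,float).reshape(-1,1,2),np.array(d['camera_matrix'],float),np.array(d['dist'],float))[:,0]
    T=np.array(d['cam_to_world'],float)
    return T[:3,3],(T[:3,:3]@np.c_[u,np.ones(len(u))].T).T
def onz(d,uv,z):
    o,v=ray(d,uv); return o+v*((z-o[2])/v[:,2])[:,None]
def tri(ds,uvs):
    A=np.zeros((3,3));b=np.zeros(3);L=[]
    for d,uv in zip(ds,uvs):
        o,v=ray(d,[uv]);v=v[0]/np.linalg.norm(v);M=np.eye(3)-np.outer(v,v);A+=M;b+=M@o;L.append((o,M))
    p=np.linalg.solve(A,b); return p,[np.linalg.norm(M@(p-o)) for o,M in L]
def crop(tag,x0,y0,x1,y1,s,out):
    im=cv2.imread(f'pics/{tag}.png')[y0:y1,x0:x1]; cv2.imwrite(f'pics/{out}.png',cv2.resize(im,None,fx=s,fy=s,interpolation=cv2.INTER_CUBIC))
E
python3 - <<'E'
from h import *
for n in('scene','top'):
    d=cap(n,n+'0'); print(n,np.round(d['cam_to_world'],3).tolist(),d['camera_matrix'][0][0])
o=r.get_obs();print({k:np.round(v,3).tolist() for k,v in o.items()})
E
```

```text
scene [[-0.592, 0.483, -0.645, 1196.404], [0.806, 0.376, -0.458, 316.223], [0.021, -0.791, -0.612, 760.929], [0.0, 0.0, 0.0, 1.0]] 429.80889050261055
top [[-0.011, -0.982, 0.188, 415.589], [-1.0, 0.011, 0.003, -126.867], [-0.005, -0.188, -0.982, 1144.408], [0.0, 0.0, 0.0, 1.0]] 390.5572805937692
{'time': 0.1, 'q': [-1.178, 0.087, 0.175, 1.66, 0.0, 1.571], 'qvel': [-0.001, -0.001, 0.003, 0.0, -0.001, -0.0], 'joint_efforts': [0.003, -52.156, 46.565, 0.016, 0.0, -0.0], 'position': [210.442, -507.92, 230.674], 'tcp_rot': [-3.14, -0.0, 0.393], 'ft_force': [0.066, -0.051, 0.372], 'moment': [0.026, 0.002, -0.01], 'finger_gap': 85.389}
```

View pics/scene0.png

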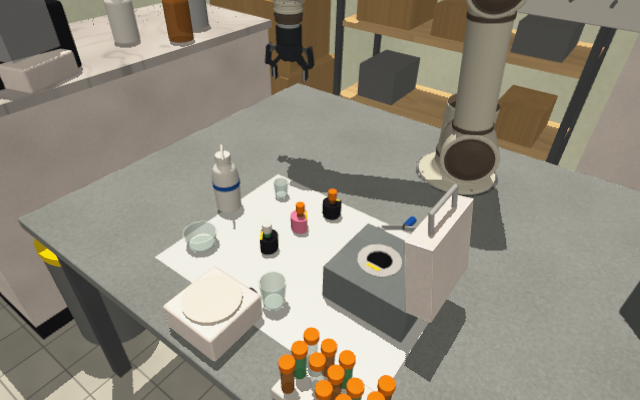

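View pics/top0.png

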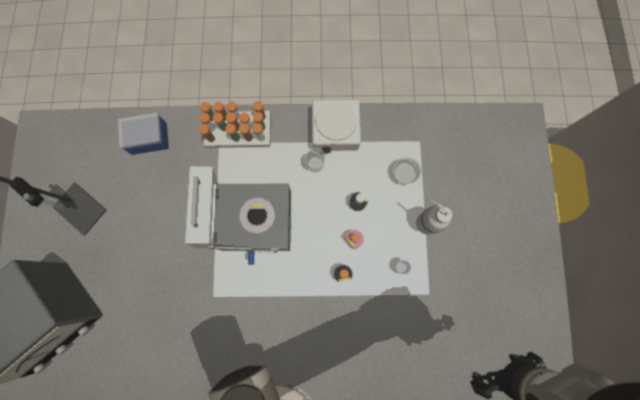

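```bash
python3 - <<'E'
from h import *
a=cv2.imread('pics/top0.png')[180:300,300:420]; b=cv2.imread('pics/scene0.png')[175:265,250:350]
a=cv2.resize(a,(400,400),interpolation=2); b=cv2.resize(b,(400,360),interpolation=2); b=cv2.copyMakeBorder(b,0,40,0,0,0)
cv2.imwrite('pics/c1.png',np.hstack([a,b]))
a=cv2.imread('pics/top0.png')[155:275,180:300]; b=cv2.imread('pics/scene0.png')[180:340,320:480]
cv2.imwrite('pics/c2.png',np.hstack([cv2.resize(x,(400,400),interpolation=2) for x in(a,b)]))
E
```

```text
(no output)
```

View pics/c1.png

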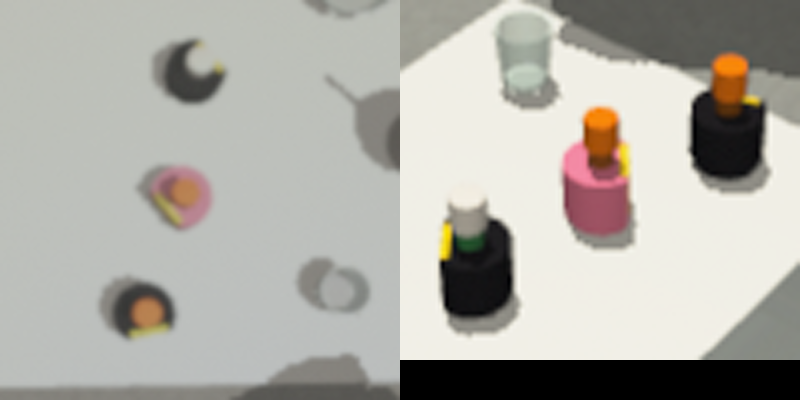

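View pics/c2.png

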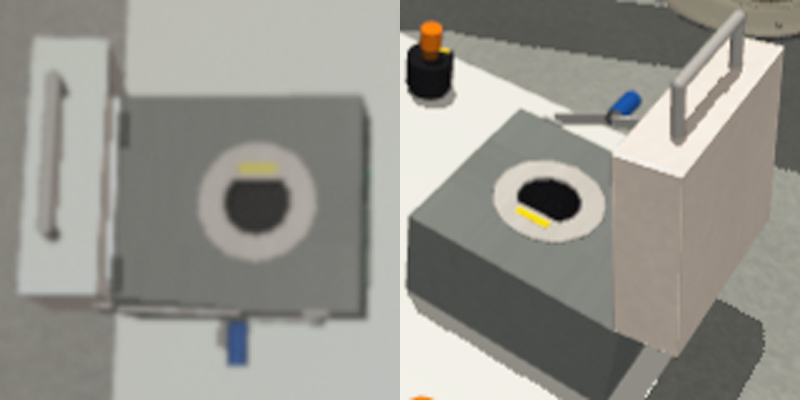

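The orange-capped candidates are the pink sleeve (top 353,240), the black sleeve (top 344,273; scene 332,204) and the rack vials (top about 230,118). The black D-sleeve with the orange cap at (344,273) fits the description. The pink one is the look-alike, the white cap at (359,201) is the green standard, and the rack vials are background. Next I'll measure subpixel positions.

```bash
cat > fit.py <<'E'
from h import *
from scipy.optimize import least_squares
def cen(d,box,f):
    x0,y0,x1,y1=box; im=d['frame'][y0:y1,x0:x1].astype(float); hsv=cv2.cvtColor(d['frame'],cv2.COLOR_BGR2HSV)[y0:y1,x0:x1].astype(int)
    m=f(im,hsv).astype(np.uint8); n,l,s,c=cv2.connectedComponentsWithStats(m)
    if n<2: return None,0
    k=1+np.argmax(s[1:,4]); return c[k]+[x0,y0],s[k,4]
orange=lambda im,h:(h[...,0]<15)&(h[...,1]>150)&(h[...,2]>110)
yellow=lambda im,h:(h[...,0]>20)&(h[...,0]<35)&(h[...,1]>80)&(h[...,2]>90)
blue=lambda im,h:(h[...,0]>100)&(h[...,0]<125)&(h[...,1]>120)
def hullc(d,P):
    h=cv2.convexHull(proj(d,P).astype(np.float32)); M=cv2.moments(h); return np.array([M['m10'],M['m01']])/M['m00'],M['m00']
E
python3 - <<'E'
from fit import *
S,T=load('scene0'),load('top0')
def cyl(x,y,r,z0,z1):
    a=np.linspace(0,2*np.pi,40); return np.concatenate([np.c_[x+r*np.cos(a),y+r*np.sin(a),0*a+z] for z in(z0,z1)])
cs,ns=cen(S,(318,180,348,220),orange);ct,nt=cen(T,(330,260,358,285),orange);print(cs,ns,ct,nt)
f=lambda d,c:least_squares(lambda p:hullc(d,cyl(*p,12,58,82))[0]-c,[350,-190]).x
a,b=f(S,cs),f(T,ct);print('cap scene',a,hullc(S,cyl(*a,12,58,82))[1],'top',b,hullc(T,cyl(*b,12,58,82))[1])
y,n=cen(T,(330,260,358,290),yellow);print('yel T',y,n,onz(T,[y],45));
y,n=cen(S,(318,190,350,230),yellow);print('yel S',y,n,onz(S,[y],45))
y,n=cen(T,(240,200,275,215),yellow);print('wellyel T',y,n,onz(T,[y],96.5))
y,n=cen(S,(350,255,400,280),yellow);print('wellyel S',y,n,onz(S,[y],96.5))
p1,n1=cen(T,(240,245,260,270),blue);p2,n2=cen(S,(395,210,425,235),blue);print('pad',p1,n1,p2,n2,tri([T,S],[p1,p2]))
# collar bright
for nm,d,box,ic in(('T',T,(232,190,282,240),(257,215)),('S',S,(350,240,408,280),(380,260))):
    x0,y0,x1,y1=box; g=d['frame'][y0:y1,x0:x1].mean(2); print(nm,g.min(),g.max())
    m=(g>(120 if nm=='T' else 150)).astype(np.uint8); cn,_=cv2.findContours(m,cv2.RETR_EXTERNAL,cv2.CHAIN_APPROX_NONE); c=max(cn,key=cv2.contourArea)
    (e,ax,an)=cv2.fitEllipse(c); e=np.array(e)+[x0,y0];print('collar',e,ax,onz(d,[e],96.5))
E
```

```text
[331.69565217 194.92753623] 69 None 0Traceback (most recent call last):
  File "<stdin>", line 7, in <module>
  File "<stdin>", line 6, in <lambda>
    return func(*args, **kwargs)
    vector_fun = VectorFunction(
        fun_wrapped,
    ...<6 lines>...
        workers=workers
    )
    self._update_fun()
    ~~~~~~~~~~~~~~~~^^
    self.f = self.fun_wrapped(xp_copy(self.x))
             ~~~~~~~~~~~~~~~~^^^^^^^^^^^^^^^^^
    return np.atleast_1d(self.fun(x))
                         ~~~~~~~~^^^
    return self.f(x, *self.args, **self.kwargs)
           ~~~~~~^^^^^^^^^^^^^^^^^^^^^^^^^^^^^^
  File "<stdin>", line 6, in <lambda>
TypeError: unsupported operand type(s) for -: 'float' and 'NoneType'
```

```bash
sed -i 's/h\[...,1\]>150/h[...,1]>105/' fit.py; cat > m0.py <<'E'
from fit import *
S,T=load('scene0'),load('top0')
def cyl(x,y,r,z0,z1):
    a=np.linspace(0,2*np.pi,40); return np.concatenate([np.c_[x+r*np.cos(a),y+r*np.sin(a),0*a+z] for z in(z0,z1)])
hs=cv2.cvtColor(T['frame'],cv2.COLOR_BGR2HSV);print(hs[273,342:348].tolist(),hs[278,342:348].tolist())
cs,ns=cen(S,(318,180,348,220),orange);ct,nt=cen(T,(330,260,358,285),orange);print(cs,ns,ct,nt)
f=lambda d,c:least_squares(lambda p:hullc(d,cyl(*p,12,58,82))[0]-c,[350,-190]).x
a,b=f(S,cs),f(T,ct);print('cap scene',a,hullc(S,cyl(*a,12,58,82))[1],'top',b,hullc(T,cyl(*b,12,58,82))[1])
def Y(nm,d,box,z):
    y,n=cen(d,box,yellow);print(nm,y,n,onz(d,[y],z) if n else '')
Y('yel T',T,(330,260,358,290),45);Y('yel S',S,(318,190,350,230),45)
Y('wy T',T,(240,200,275,215),96.5);Y('wy S',S,(350,255,400,280),96.5)
p1,n1=cen(T,(240,245,260,270),blue);p2,n2=cen(S,(395,210,425,235),blue);print('pad',p1,n1,p2,n2,tri([T,S],[p1,p2]))
for nm,d,box in(('T',T,(232,190,282,240)),('S',S,(350,240,408,280))):
    x0,y0,x1,y1=box; g=d['frame'][y0:y1,x0:x1].mean(2)
    m=(g>(120 if nm=='T' else 150)).astype(np.uint8); cn,_=cv2.findContours(m,cv2.RETR_EXTERNAL,cv2.CHAIN_APPROX_NONE); c=max(cn,key=cv2.contourArea)
    (e,ax,an)=cv2.fitEllipse(c); e=np.array(e)+[x0,y0];print('collar',e,ax,onz(d,[e],96.5))
E
python3 m0.py
```

```text
[[14, 144, 182], [14, 143, 184], [14, 144, 183], [14, 144, 183], [14, 142, 183], [14, 141, 176]] [[21, 124, 150], [22, 127, 166], [23, 127, 173], [24, 125, 174], [26, 119, 173], [27, 114, 172]]
[331.83116883 194.54545455] 77 [343.68852459 272.86885246] 61
cap scene [ 424.54863603 -190.78386075] 101.675214916002 top [ 422.53313406 -191.00176785] 66.94769727764651
yel T [344.15384615 278.30769231] 26 [[ 407.81588148 -193.64424409   45.        ]]
yel S [337.4 199.7] 10 [[ 406.48418251 -183.62558051   45.        ]]
wy T [256.67741935 205.        ] 31 [[607.39887869  43.9638653   96.5       ]]
wy S [372.71153846 266.46153846] 52 [[608.91245415  42.64153252  96.5       ]]
pad [250.5 257.5] 44 [410.49253731 220.88059701] 67 (array([463.53421874,  52.13790758, 130.25243087]), [np.float64(0.10862441662609816), np.float64(0.10862441662605664)])
collar [256.79906845 215.10297966] (36.68625259399414, 37.721588134765625) [[579.46636505  43.1107448   96.5       ]]
collar [379.13287163 259.79029846] (31.770572662353516, 44.83086013793945) [[583.46474436  43.58092886  96.5       ]]
```

```bash
cat > m1.py <<'E'
from fit import *
from scipy.ndimage import map_coordinates,gaussian_filter
from scipy.optimize import minimize
S,T=load('scene0'),load('top0')
a=np.linspace(0,2*np.pi,120,endpoint=False)
circ=np.c_[49*np.cos(a),49*np.sin(a),0*a+96.5]
def D(r,f,z):
    p=np.c_[r*np.cos(a),r*np.sin(a)]; p[:,0]=np.minimum(p[:,0],f); return np.c_[p,0*a+z]
def seg(p,q,n=80): t=np.linspace(0,1,n)[:,None]; return np.array(p)*(1-t)+np.array(q)*t
def W(p,P):
    c,s=np.cos(p[2]),np.sin(p[2]); return np.c_[p[0]+c*P[:,0]-s*P[:,1],p[1]+s*P[:,0]+c*P[:,1],P[:,2]]
def score(d,P,sg):
    g=gaussian_filter(d['frame'].astype(float).mean(2),sg); uv=proj(d,P)
    t=np.gradient(uv,axis=0); n=np.c_[-t[:,1],t[:,0]]; n/=np.linalg.norm(n,axis=1)[:,None]+1e-9
    v=lambda q:map_coordinates(g,[q[:,1],q[:,0]],order=1)
    return np.abs((v(uv+n*.7)-v(uv-n*.7)).mean())
def well(d,sg=.7,p0=(580,43,0)):
    f=lambda p:-score(d,W((p[0],p[1],0),circ),sg)-score(d,W((p[0],p[1],p0[2]),D(27.5,19.5,96.5)),sg)
    return minimize(f,p0[:2],method='Nelder-Mead',options=dict(initial_simplex=[[p0[0],p0[1]],[p0[0]+6,p0[1]],[p0[0],p0[1]+6]]))
if __name__=='__main__':
  for nm,d in(('T',T),('S',S)):
    w=well(d); print(nm,'well',w.x,w.fun)
    for z in (circ,D(27.5,19.5,96.5)):
        w1=minimize(lambda p:-score(d,W((*p,0),z),.7),w.x,method='Nelder-Mead',options=dict(initial_simplex=[w.x,w.x+[5,0],w.x+[0,5]])); print('  ',w1.x,w1.fun)
  # yaw from -y top edge of case, unknown well offset in case: fit line y0,yaw of edge; x range
  edges={'T':[('-y',(470,-60),(640,-60))], 'S':[('-y',(470,-60),(650,-60))]}
  for nm,d in(('T',T),('S',S)):
    best=[]
    f=lambda p:-score(d,seg((500,p[0]-p[1]*66,95),(630,p[0]+p[1]*64,95)),.7)
    gs=[(f((y,w)),y,w) for y in np.arange(-60,0,1.) for w in np.arange(-.15,.151,.01)]
    gs.sort(); w=minimize(f,gs[0][1:],method='Nelder-Mead',options=dict(initial_simplex=[gs[0][1:],(gs[0][1]+2,gs[0][2]),(gs[0][1],gs[0][2]+.02)])); print(nm,'edge-y',gs[0],w.x,w.fun)
    f=lambda p:-score(d,seg((p[0]+p[1]*60,-20,95),(p[0]-p[1]*60,100,95)),.7)
    gs=[(f((y,w)),y,w) for y in np.arange(640,700,1.) for w in np.arange(-.15,.151,.01)]
    gs.sort(); print(nm,'edge+x (meter yaw sense)',gs[:3])
    f=lambda p:-score(d,seg((p[0]+p[1]*60,-20,95),(p[0]-p[1]*60,100,95)),.7)
    gs=[(f((y,w)),y,w) for y in np.arange(460,530,1.) for w in np.arange(-.15,.151,.01)]
    gs.sort(); print(nm,'edge-x',gs[:3])
E
python3 m1.py
```

```text
T well [579.55392552  43.57730476] -67.02791232395667
   [580.15776334  43.70263555] -20.795440996071047
   [579.05605913  43.51167439] -46.528248208704625
S well [581.75519377  42.73012435] -120.86501078301379
   [581.7311306   42.47947763] -36.817747428005454
   [581.75656644  42.888165  ] -84.22924599962695
T edge-y (np.float64(-45.87461170047497), np.float64(-49.0), np.float64(-0.00999999999999987)) [-4.85567221e+01 -8.86131443e-03] -46.57727389480077
T edge+x (meter yaw sense) [(np.float64(-30.7002870001281), np.float64(669.0), np.float64(1.3877787807814457e-16)), (np.float64(-30.664262693249686), np.float64(669.0), np.float64(-0.00999999999999987)), (np.float64(-30.43109065426716), np.float64(669.0), np.float64(0.010000000000000148))]
T edge-x [(np.float64(-23.301734492112352), np.float64(482.0), np.float64(-0.029999999999999888)), (np.float64(-23.089088637621764), np.float64(482.0), np.float64(-0.0399999999999999)), (np.float64(-23.00838648724196), np.float64(482.0), np.float64(-0.01999999999999988))]
S edge-y (np.float64(-54.16357816179975), np.float64(-42.0), np.float64(-0.00999999999999987)) [-4.16701187e+01 -9.59859194e-03] -54.642378279033494
S edge+x (meter yaw sense) [(np.float64(-29.962283039364657), np.float64(672.0), np.float64(-0.00999999999999987)), (np.float64(-29.708562001595908), np.float64(672.0), np.float64(1.3877787807814457e-16)), (np.float64(-29.695666995132324), np.float64(672.0), np.float64(-0.01999999999999988))]
S edge-x [(np.float64(-42.902187547066475), np.float64(493.0), np.float64(-0.01999999999999988)), (np.float64(-42.89892705490455), np.float64(492.0), np.float64(-0.01999999999999988)), (np.float64(-42.85234440694145), np.float64(493.0), np.float64(-0.029999999999999888))]
```

```bash
A='[0,0,0,0,0.148]'; python3 -m creep '[[0,0,0,0,0.148],[0,0,0,0,0.148],[0,0,0,0,0.148],[0,0,0,0,0.148],[0,0,0,0,0.148],[0,0,0,0,0.148],[0,0,0,0,0.148],[0,0,0,0,0.148]]'
python3 -m creep '[[0,0,0,0,0.148],[0,0,0,0,0.148],[0,0,0,0,0.148],[0,0,0,0,0.148],[0,0,0,0,0.148],[0,0,0,0,0.148],[0,0,0,0,0.148],[0,0,0,0,0.148]]'
python3 -m creep '[[0,0,0,0,0.148],[0,0,0,0,0.148],[0,0,0,0,0.148],[0,0,0,0,0.148],[0,0,0,0,0.148],[0,0,0,0,0.148],[0,0,0,0,0.04],[0,0,0,0,0]]'
cat > go.py <<'E'
import sys
from h import *
from scipy.spatial.transform import Rotation as R
o=r.get_obs(); p=np.array(o['position']); Rm=R.from_euler('xyz',o['tcp_rot']).as_matrix()
print('t %.2f pos %s rpy %s q %s gap %.1f F %s'%(o['time'],np.round(p,1),np.round(o['tcp_rot'],3),np.round(o['q'],2),o['finger_gap'],np.round(o['ft_force'],1)))
if len(sys.argv)>3: print('tool-frame shift',np.round(Rm.T@(np.array(sys.argv[1:4],float)-p),1))
if len(sys.argv)>4: print('turn about tool z', round(-(float(sys.argv[4])-o['tcp_rot'][2]),3))
E
python3 go.py 423 -191 130
```

```text
time: 0.9
position: [210.5, -508.0, 230.9]
tcp_rot: [-3.141, 0.001, -0.797]
ft_force: [-0.6, 0.5, 0.4]
finger_gap: 85.1
time: 1.7
position: [0.6, -531.9, 231.1]
tcp_rot: [-2.989, 0.056, -1.65]
ft_force: [0.1, -1.8, -0.3]
finger_gap: 85.5
time: 2.5
position: [-221.0, -439.7, 231.9]
tcp_rot: [-2.882, 0.244, -2.185]
ft_force: [0.1, -0.0, 0.4]
finger_gap: 85.6
t 2.50 pos [-221.  -439.7  231.9] rpy [-2.882  0.244 -2.185] q [-2.19  0.17  0.23  1.87  0.26  3.14] gap 85.6 F [ 0.1 -0.   0.4]
tool-frame shift [-532.7 -309.2  327.9]
```

Positive turns run q6 up to its stop and the wrist yielded, so the sign of that axis is the opposite of what I assumed. I'll turn back and see whether the tool returns to vertical.

```bash
python3 -m creep '[[0,0,0,0,-0.1],[0,0,0,0,-0.1],[0,0,0,0,0]]'; python3 go.py 423 -191 230
```

```text
time: 2.8
position: [-218.5, -441.0, 232.5]
tcp_rot: [-2.839, 0.186, -1.981]
ft_force: [-0.5, -0.2, -0.2]
finger_gap: 85.5
t 2.80 pos [-218.5 -441.   232.5] rpy [-2.839  0.186 -1.981] q [-2.18  0.17  0.23  1.87  0.26  2.94] gap 85.5 F [-0.5 -0.2 -0.2]
tool-frame shift [-476.3 -439.   233.4]
```

```bash
cat > tilt.py <<'E'
from h import *
from scipy.spatial.transform import Rotation as R
o=r.get_obs(); Rm=R.from_euler('xyz',o['tcp_rot']).as_matrix();q=np.array(o['q'])
z=Rm[:,2]; c,s=np.cos(q[0]),np.sin(q[0])
print('t %.2f pos'%o['time'],np.round(o['position'],1),'q',np.round(q,3),'rpy',np.round(o['tcp_rot'],4))
print('toolz',np.round(z,4),'azim of tilt',np.round(np.arctan2(z[1],z[0]),3),'mag',np.round(np.arccos(-z[2]),4),'radial/tang',np.round([c*z[0]+s*z[1],-s*z[0]+c*z[1]],4),'R cols x,y',np.round(Rm[:,0],3),np.round(Rm[:,1],3))
print('phi',q[1]-q[2]+q[3]-np.pi/2)
print('world->tool: +X',np.round(Rm[0],2),'+Y',np.round(Rm[1],2),'+Z',np.round(Rm[2],2))
E
python3 tilt.py
```

```text
t 2.80 pos [-218.5 -441.   232.5] q [-2.18   0.171  0.229  1.871  0.26   2.939] rpy [-2.8394  0.186  -1.9811]
toolz [ 0.3434  0.0432 -0.9382] azim of tilt 0.125 mag 0.3534 radial/tang [-0.2319  0.2569] R cols x,y [-0.392 -0.901 -0.185] [-0.853  0.431 -0.293]
phi 0.24232145781836967
world->tool: +X [-0.39 -0.85  0.34] +Y [-0.9   0.43  0.04] +Z [-0.18 -0.29 -0.94]
```

```bash
for i in 1; do python3 -m creep '[[0,0,0,-8,-0.148],[0,0,0,-8,-0.148],[0,0,0,-8,-0.148],[0,0,0,-8,-0.148],[0,0,0,-8,-0.148],[0,0,0,-8,-0.148],[0,0,0,-8,-0.148],[0,0,0,-8,-0.148]]'; done; python3 tilt.py
```

```text
time: 3.6
position: [-240.7, -443.7, 292.8]
tcp_rot: [-2.85, -0.203, -0.854]
ft_force: [0.1, -0.1, -0.0]
finger_gap: 85.3
t 3.60 pos [-240.7 -443.7  292.8] q [-2.21   0.242  0.429  2.008  0.253  1.725] rpy [-2.8502 -0.2029 -0.8544]
toolz [ 0.3434  0.0431 -0.9382] azim of tilt 0.125 mag 0.3534 radial/tang [-0.2393  0.25  ] R cols x,y [ 0.643 -0.739  0.201] [-0.684 -0.673 -0.281]
phi 0.24975391926272072
world->tool: +X [ 0.64 -0.68  0.34] +Y [-0.74 -0.67  0.04] +Z [ 0.2  -0.28 -0.94]
```

```bash
python3 -m creep '[[0,0,0,0,-0.148],[0,0,0,0,-0.148],[0,0,0,0,-0.148],[0,0,0,0,-0.148],[0,0,0,0,-0.148],[0,0,0,0,-0.148],[0,0,0,0,-0.148],[0,0,0,0,-0.148]]' >/dev/null; python3 -m creep '[[0,0,0,0,-0.148],[0,0,0,0,-0.148],[0,0,0,0,-0.148],[0,0,0,0,-0.148],[0,0,0,0,-0.148],[0,0,0,0,-0.148],[0,0,0,0,0],[0,0,0,0,0]]'; python3 tilt.py
```

```text
time: 5.2
position: [-241.0, -443.5, 292.5]
tcp_rot: [2.822, -0.154, 1.263]
ft_force: [0.1, 0.4, -0.0]
finger_gap: 85.4
t 5.20 pos [-241.  -443.5  292.5] q [-2.21   0.242  0.428  2.007  0.253 -0.338] rpy [ 2.8219 -0.1535  1.2626]
toolz [ 0.3435  0.043  -0.9382] azim of tilt 0.125 mag 0.3535 radial/tang [-0.2395  0.25  ] R cols x,y [0.3   0.942 0.153] [ 0.89  -0.334  0.311]
phi 0.2499451207811032
world->tool: +X [0.3  0.89 0.34] +Y [ 0.94 -0.33  0.04] +Z [ 0.15  0.31 -0.94]
```

```bash
python3 -m creep '[[0,7.4,33.5,12.2,0],[0,7.4,33.5,12.2,0],[0,7.4,33.5,12.2,0],[0,7.4,33.5,12.2,0],[0,7.4,33.5,12.2,0],[0,7.4,33.5,12.2,0],[0,7.4,33.5,12.2,0],[0,7.4,33.5,12.2,0]]'; python3 tilt.py; python3 go.py 330 -330 292
```

```text
time: 6.0
position: [50.2, -471.2, 293.5]
tcp_rot: [2.822, -0.153, 1.263]
ft_force: [-0.3, -0.4, 0.4]
finger_gap: 85.6
t 6.00 pos [  50.2 -471.2  293.5] q [-1.669 -0.018  0.155  1.824  0.345  0.22 ] rpy [ 2.8216 -0.1532  1.2625]
toolz [ 0.3437  0.0426 -0.9381] azim of tilt 0.123 mag 0.3537 radial/tang [-0.0762  0.3379] R cols x,y [0.3   0.942 0.153] [ 0.89  -0.334  0.311]
phi 0.08104300672747744
world->tool: +X [0.3  0.89 0.34] +Y [ 0.94 -0.33  0.04] +Z [ 0.15  0.31 -0.94]
t 6.00 pos [  50.2 -471.2  293.5] rpy [ 2.822 -0.153  1.263] q [-1.67 -0.02  0.15  1.82  0.34  0.22] gap 85.6 F [-0.3 -0.4  0.4]
tool-frame shift [216.6 201.4 103.6]
```

```bash
python3 -m creep '[[0,27,25,13,0],[0,27,25,13,0],[0,27,25,13,0],[0,27,25,13,0],[0,27,25,13,0],[0,27,25,13,0],[0,27,25,13,0],[0,27,25,13,0]]'; python3 -m creep '[[0,47,-8,5,0],[0,47,-8,5,0],[0,47,-8,5,0],[0,47,-8,5,0],[0,47,-8,5,0],[0,47,-8,5,0],[0,47,-8,5,0],[0,47,-8,5,0]]'; python3 tilt.py
```

```text
time: 6.8
position: [327.6, -327.7, 291.0]
tcp_rot: [2.821, -0.153, 1.263]
ft_force: [-0.3, -1.0, 0.5]
finger_gap: 85.2
time: 7.6
position: [392.7, 42.3, 290.7]
tcp_rot: [2.82, -0.154, 1.263]
ft_force: [2.2, 0.0, -0.5]
finger_gap: 85.5
t 7.60 pos [392.7  42.3 290.7] q [ 0.102 -0.606 -0.306  1.516  0.008  2.007] rpy [ 2.8203 -0.1542  1.2626]
toolz [ 0.3451  0.043  -0.9376] azim of tilt 0.124 mag 0.3552 radial/tang [0.3477 0.0077] R cols x,y [0.3   0.942 0.154] [ 0.889 -0.334  0.312]
phi -0.35513005248532314
world->tool: +X [0.3  0.89 0.35] +Y [ 0.94 -0.33  0.04] +Z [ 0.15  0.31 -0.94]
```

```bash
python3 -m creep '[[0,8,-3,0,0],[0,-8,-17,-7,0],[0,-8,-17,-7,0],[0,-8,-17,-7,0],[0,-8,-17,-7,0]]'; python3 tilt.py;python3 -m creep '[[0,-8,-17,-7,0],[0,-8,-17,-7,0]]'; python3 tilt.py
```

```text
time: 8.1
position: [312.0, 39.5, 290.7]
tcp_rot: [2.822, -0.153, 1.263]
ft_force: [-0.2, -0.3, 0.5]
finger_gap: 85.2
t 8.10 pos [312.   39.5 290.7] q [ 1.27e-01 -7.85e-01 -3.83e-01  1.62e+00 -1.00e-03  2.03e+00] rpy [ 2.8222 -0.1528  1.2629]
toolz [ 0.343   0.0426 -0.9384] azim of tilt 0.124 mag 0.3529 radial/tang [ 0.3457 -0.0012] R cols x,y [0.3   0.942 0.152] [ 0.89  -0.333  0.31 ]
phi -0.3529399609951438
world->tool: +X [0.3  0.89 0.34] +Y [ 0.94 -0.33  0.04] +Z [ 0.15  0.31 -0.94]
time: 8.3
position: [277.8, 35.7, 293.9]
tcp_rot: [2.83, -0.149, 1.261]
ft_force: [12.4, 2.0, 9.4]
finger_gap: 85.5
t 8.30 pos [277.8  35.7 293.9] q [ 1.300e-01 -8.480e-01 -3.930e-01  1.681e+00 -2.000e-03  2.034e+00] rpy [ 2.8304 -0.1491  1.2612]
toolz [ 0.3347  0.0414 -0.9414] azim of tilt 0.123 mag 0.344 radial/tang [ 0.3373 -0.0024] R cols x,y [0.301 0.942 0.149] [ 0.893 -0.333  0.303]
phi -0.3440326438128727
world->tool: +X [0.3  0.89 0.33] +Y [ 0.94 -0.33  0.04] +Z [ 0.15  0.3  -0.94]
```

```bash
python3 -m creep '[[0,-8,-17,-7,0],[0,-8,-17,-7,0],[0,-8,-17,-7,0]]'|head -2; python3 tilt.py
```

```text
time: 8.6
position: [247.1, 33.0, 314.3]
t 8.60 pos [247.1  33.  314.3] q [ 0.139 -0.847 -0.336  1.776 -0.006  2.042] rpy [ 2.8648 -0.1326  1.2561]
toolz [ 0.2993  0.0364 -0.9535] azim of tilt 0.121 mag 0.3062 radial/tang [ 0.3014 -0.0055] R cols x,y [0.307 0.943 0.132] [ 0.903 -0.332  0.271]
phi -0.30617813922239856
world->tool: +X [0.31 0.9  0.3 ] +Y [ 0.94 -0.33  0.04] +Z [ 0.13  0.27 -0.95]
```

```bash
python3 -m creep '[[0,5,10.5,35,0],[0,5,10.5,35,0],[0,5,10.5,35,0],[0,5,10.5,35,0],[0,5,10.5,35,0]]'|head -2; python3 tilt.py;  python3 -m creep '[[0,-12,-25,0,0],[0,-12,-25,0,0],[0,-12,-25,0,0],[0,-12,-25,0,0],[0,-12,-25,0,0]]'|head -2; python3 tilt.py
```

```text
time: 9.1
position: [355.8, 45.9, 163.6]
t 9.10 pos [355.8  45.9 163.6] q [ 0.13  -0.734 -0.608  1.389 -0.003  2.034] rpy [ 2.8638 -0.1331  1.2562]
toolz [ 0.3002  0.0366 -0.9532] azim of tilt 0.121 mag 0.3073 radial/tang [ 0.3024 -0.0028] R cols x,y [0.307 0.943 0.133] [ 0.903 -0.332  0.272]
phi -0.3072609066878509
world->tool: +X [0.31 0.9  0.3 ] +Y [ 0.94 -0.33  0.04] +Z [ 0.13  0.27 -0.95]
time: 9.6
position: [286.2, 39.4, 141.2]
t 9.60 pos [286.2  39.4 141.2] q [ 0.143 -0.847 -0.682  1.506 -0.006  2.043] rpy [ 2.9333 -0.0983  1.2509]
toolz [ 0.2265  0.0261 -0.9737] azim of tilt 0.115 mag 0.2301 radial/tang [ 0.2279 -0.0064] R cols x,y [0.313 0.945 0.098] [ 0.922 -0.327  0.206]
phi -0.2299670378625458
world->tool: +X [0.31 0.92 0.23] +Y [ 0.94 -0.33  0.03] +Z [ 0.1   0.21 -0.97]
```

```bash
python3 -m creep '[[0,-4,1.3,0,0],[0,-4,1.3,0,0],[0,-11.5,-24.5,-4,0],[0,-11.5,-24.5,-4,0],[0,-11.5,-24.5,-4,0]]'|head -2; python3 tilt.py
```

```text
time: 10.1
position: [256.7, 27.3, 149.5]
t 10.10 pos [256.7  27.3 149.5] q [ 0.103 -0.847 -0.654  1.598  0.003  2.003] rpy [ 2.9927 -0.0712  1.2472]
toolz [ 0.163   0.0195 -0.9864] azim of tilt 0.119 mag 0.1649 radial/tang [0.1642 0.0027] R cols x,y [0.317 0.946 0.071] [ 0.934 -0.324  0.148]
phi -0.16489696510896912
world->tool: +X [0.32 0.93 0.16] +Y [ 0.95 -0.32  0.02] +Z [ 0.07  0.15 -0.99]
```

```bash
python3 -m creep '[[0,3,5,30,0],[0,3,5,30,0],[0,-11,-24,4,0],[0,-11,-24,4,0],[0,-11,-24,4,0],[0,-11,-24,4,0]]'|head -2; python3 tilt.py
```

```text
time: 10.7
position: [239.6, 27.9, 69.6]
t 10.70 pos [239.6  27.9  69.6] q [ 1.150e-01 -8.470e-01 -8.030e-01  1.523e+00  1.000e-03  2.014e+00] rpy [ 3.0589 -0.0403  1.244 ]
toolz [ 0.0911  0.0115 -0.9958] azim of tilt 0.126 mag 0.0919 radial/tang [0.0918 0.001 ] R cols x,y [0.321 0.946 0.04 ] [ 0.943 -0.323  0.082]
phi -0.09192566329610585
world->tool: +X [0.32 0.94 0.09] +Y [ 0.95 -0.32  0.01] +Z [ 0.04  0.08 -1.  ]
```

```bash
python3 -m creep '[[0,-12,-24,0,0],[0,-12,-24,0,0],[0,-12,-24,0,0]]'|head -2; python3 tilt.py
```

```text
time: 11.0
position: [212.8, 22.6, 69.8]
t 11.00 pos [212.8  22.6  69.8] q [ 1.040e-01 -8.470e-01 -7.990e-01  1.590e+00  2.000e-03  2.003e+00] rpy [ 3.1165 -0.0136  1.2427]
toolz [ 0.0282  0.0047 -0.9996] azim of tilt 0.167 mag 0.0286 radial/tang [0.0285 0.0018] R cols x,y [0.322 0.947 0.014] [ 0.946 -0.323  0.025]
phi -0.02849771612459051
world->tool: +X [0.32 0.95 0.03] +Y [ 0.95 -0.32  0.  ] +Z [ 0.01  0.03 -1.  ]
```

```bash
python3 -m creep '[[0,-12,-24,0,0],[0,-3,-7,0,0],[0,0,0,0,0]]'|head -2; python3 tilt.py
```

```text
time: 11.3
position: [201.9, 20.7, 71.5]
t 11.30 pos [201.9  20.7  71.5] q [ 0.1   -0.847 -0.796  1.619  0.002  1.999] rpy [ 3.1395e+00 -3.1000e-03  1.2422e+00]
toolz [ 0.003   0.0023 -1.    ] azim of tilt 0.646 mag 0.0038 radial/tang [0.0032 0.002 ] R cols x,y [0.323 0.946 0.003] [ 0.946 -0.323  0.002]
phi -0.003213461243127158
world->tool: +X [0.32 0.95 0.  ] +Y [ 0.95 -0.32  0.  ] +Z [ 0.  0. -1.]
```

```bash
python3 -m creep '[[0,6,17,-18,0.147],[0,0,0,-18,0.147],[0,0,0,-18,0.147],[0,0,0,-18,0.147],[0,0,0,-18,0.147],[0,0,0,-18,0.147],[0,0,0,-18,0.147],[0,0,0,0,0]]'|head -2; python3 tilt.py; python3 go.py 423 -191 180 0.21
```

```text
time: 12.1
position: [220.4, 20.8, 199.1]
t 12.10 pos [220.4  20.8 199.1] q [ 9.200e-02 -7.230e-01 -4.930e-01  1.795e+00  2.000e-03  3.023e+00] rpy [-3.1403 -0.0061  0.2104]
toolz [ 0.0057  0.0025 -1.    ] azim of tilt 0.412 mag 0.0062 radial/tang [0.0059 0.002 ] R cols x,y [0.978 0.209 0.006] [ 0.209 -0.978 -0.001]
phi -0.005915296407011272
world->tool: +X [0.98 0.21 0.01] +Y [ 0.21 -0.98  0.  ] +Z [ 0.01 -0.   -1.  ]
t 12.10 pos [220.4  20.8 199.1] rpy [-3.14  -0.006  0.21 ] q [ 0.09 -0.72 -0.49  1.79  0.    3.02] gap 85.7 F [-0.4  0.1 -0.8]
tool-frame shift [153.8 249.5  19.7]
turn about tool z 0.0
```

```bash
python3 -m creep '[[0,19,31,2,0],[0,19,31,2,0],[0,19,31,2,0],[0,19,31,2,0],[0,19,31,2,0],[0,19,31,2,0],[0,19,31,2,0],[0,21,32,2,0]]'|head -2; python3 go.py 423 -191 52 0.21; python3 - <<'E'
from h import *
S=cap('scene','s1');T=cap('top','t1')
p=r.get_obs()['position'];print(proj(S,[p]),proj(T,[p]))
a=cv2.imread('pics/t1.png')[225:305,300:400];b=cv2.imread('pics/s1.png')[120:240,280:400]
cv2.imwrite('pics/c3.png',np.hstack([cv2.resize(a,(400,320)),cv2.resize(b,(320,320))]))
E
```

```text
time: 12.9
position: [423.5, -191.2, 180.4]
t 12.90 pos [ 423.5 -191.2  180.4] rpy [-3.14e+00 -3.00e-03  2.17e-01] q [-0.43 -0.13 -0.14  1.56  0.    2.5 ] gap 85.6 F [-0.4  0.8  0.1]
tool-frame shift [ -0.8  -0.  128.3]
turn about tool z 0.007
[[333.07835655 159.98044301]] [[346.74166896 271.71083296]]
```

View pics/c3.png

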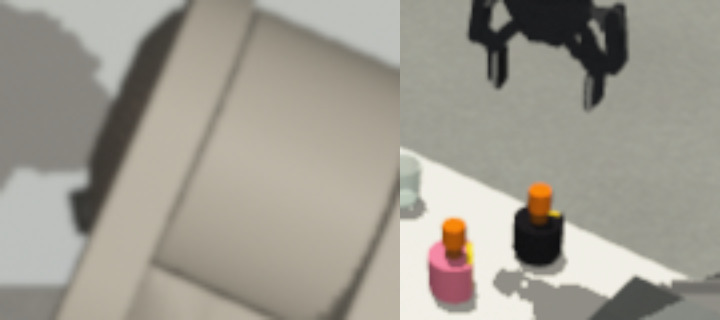

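The gripper (scene about 333,160) hangs centred over the amber standard's orange cap (332,195). Descending to grip.

```bash
python3 -m creep '[[0,0,0,20,0],[0,0,0,20,0],[0,0,0,20,0],[0,0,0,20,0],[0,0,0,20,0],[0,0,0,18,0],[0,0,0,10,0],[0,0,0,0,0]]' 25|head -3; python3 go.py 423 -191 52 0.21;python3 -m creep '[[180,0,0,0,0],[180,0,0,0,0],[180,0,0,0,0],[255,0,0,0,0],[255,0,0,0,0],[255,0,0,0,0],[255,0,0,0,0],[255,0,0,0,0]]' 40; python3 go.py
```

```text
time: 13.8
position: [422.2, -189.1, 52.0]
tcp_rot: [-3.139, -0.001, 0.215]
t 13.80 pos [ 422.2 -189.1   52. ] rpy [-3.139e+00 -1.000e-03  2.150e-01] q [-0.42 -0.11 -0.37  1.32  0.    2.5 ] gap 85.5 F [ 0.5 -0.5  0.6]
tool-frame shift [ 0.4  2.  -0. ]
turn about tool z 0.005
time: 14.6
position: [423.6, -189.8, 53.9]
tcp_rot: [-3.141, -0.004, 0.214]
ft_force: [-0.1, -0.5, 6.4]
finger_gap: 22.8
t 14.60 pos [ 423.6 -189.8   53.9] rpy [-3.141 -0.004  0.214] q [-0.42 -0.12 -0.37  1.32  0.    2.5 ] gap 22.8 F [-0.1 -0.5  6.4]
```

```bash
python3 -m creep '[[255,0,0,-10,0],[255,0,0,-22,0],[255,0,0,-22,0],[255,0,0,-22,0],[255,0,0,-22,0],[255,0,0,-22,0],[255,0,0,-22,0],[255,0,0,-22,0]]';python3 -m creep '[[255,0,0,0,-0.147],[255,0,0,0,-0.147],[255,0,0,0,-0.147],[255,0,0,0,-0.147],[255,0,0,0,-0.147],[255,0,0,0,-0.147],[255,0,0,0,-0.147],[255,0,0,0,-0.147]]'|head -1;python3 -m creep '[[255,0,0,0,-0.147],[255,0,0,0,-0.147],[255,0,0,0,-0.147],[255,0,0,0,-0.147],[255,0,0,0,-0.147],[255,0,0,0,-0.147],[255,0,0,0,-0.147],[255,0,0,0,-0.147]]'|head -1;python3 -m creep '[[255,0,0,0,-0.146],[255,0,0,0,-0.146],[255,0,0,0,-0.146],[255,0,0,0,-0.14],[255,0,0,0,0]]'; python3 tilt.py; python3 go.py 560 -40 217; python3 - <<'E'
from h import *
S=cap('scene','s2')
crop('s2',270,60,400,180,5,'c4')
E
```

```text
time: 15.4
position: [422.4, -189.9, 218.5]
tcp_rot: [-3.14, -0.003, 0.213]
ft_force: [-0.3, -0.2, -1.9]
finger_gap: 22.9
time: 16.2
time: 17.0
time: 17.5
position: [422.5, -189.9, 217.5]
tcp_rot: [3.139, 0.002, -3.138]
ft_force: [-0.3, -0.2, -1.3]
finger_gap: 22.9
t 17.50 pos [ 422.5 -189.9  217.5] q [-0.424 -0.125 -0.06   1.635  0.003 -0.428] rpy [ 3.1391e+00  2.3000e-03 -3.1376e+00]
toolz [ 0.0022  0.0025 -1.    ] azim of tilt 0.847 mag 0.0034 radial/tang [0.001  0.0032] R cols x,y [-1.    -0.004 -0.002] [-0.004  1.     0.003]
phi -0.001000535739908992
world->tool: +X [-1. -0.  0.] +Y [-0.  1.  0.] +Z [-0.  0. -1.]
t 17.50 pos [ 422.5 -189.9  217.5] rpy [ 3.139e+00  2.000e-03 -3.138e+00] q [-0.42 -0.13 -0.06  1.64  0.   -0.43] gap 22.9 F [-0.3 -0.2 -1.3]
tool-frame shift [-138.1  149.4    1.2]
```

View pics/c4.png

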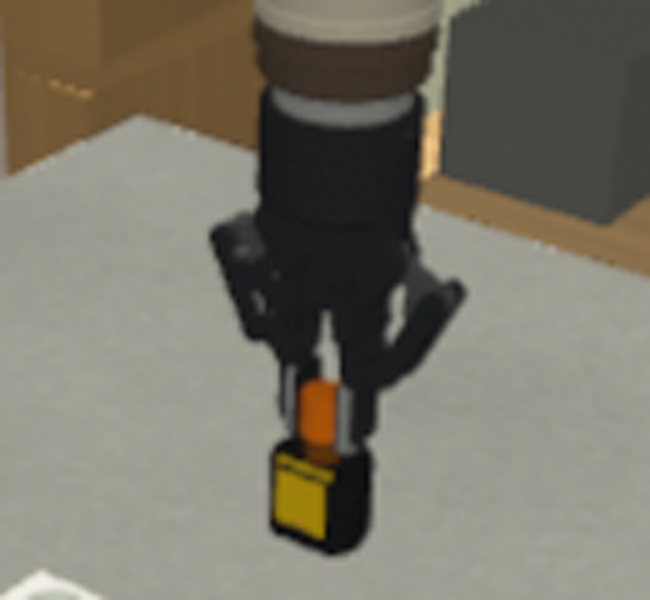

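```bash
python3 -m creep '[[255,-19.5,29,0,0],[255,-19.5,29,0,0],[255,-19.5,29,0,0],[255,-19.5,29,0,0],[255,-19.5,29,0,0],[255,-20,29,0,0],[255,-20,29,0,0],[255,-20,30,0,0]]'|head -1; python3 -m creep '[[255,0,0,20,0],[255,0,0,20,0],[255,0,0,0,0]]'; python3 tilt.py;  python3 - <<'E'
from h import *
S=cap('scene','s3');T=cap('top','t3')
print(proj(S,[r.get_obs()['position']]))
a=cv2.imread('pics/t3.png')[170:270,200:300];b=cv2.imread('pics/s3.png')[150:290,320:460]
cv2.imwrite('pics/c5.png',np.hstack([cv2.resize(a,(400,400)),cv2.resize(b,(400,400))]))
crop('s3',340,190,420,290,6,'c6')
E
```

```text
time: 18.35
time: 18.65
position: [578.8, 43.6, 175.5]
tcp_rot: [3.14, -0.002, 3.14]
ft_force: [0.2, -0.3, -1.2]
finger_gap: 23.0
t 18.65 pos [578.8  43.6 175.5] q [0.074 0.148 0.135 1.56  0.002 0.075] rpy [ 3.1397e+00 -2.2000e-03  3.1404e+00]
toolz [-0.0022  0.0019 -1.    ] azim of tilt 2.435 mag 0.0029 radial/tang [-0.002  0.002] R cols x,y [-1.     0.001  0.002] [0.001 1.    0.002]
phi 0.0020335275586906842
world->tool: +X [-1.  0. -0.] +Y [0. 1. 0.] +Z [ 0.  0. -1.]
[[384.21265029 230.20356252]]
```

View pics/c5.png

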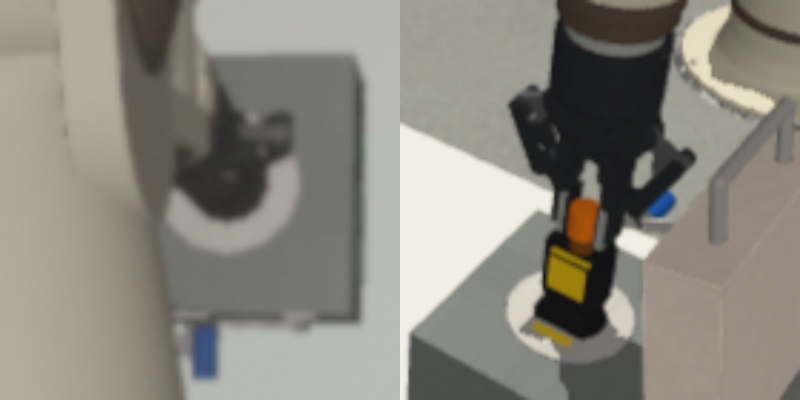

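View pics/c6.png

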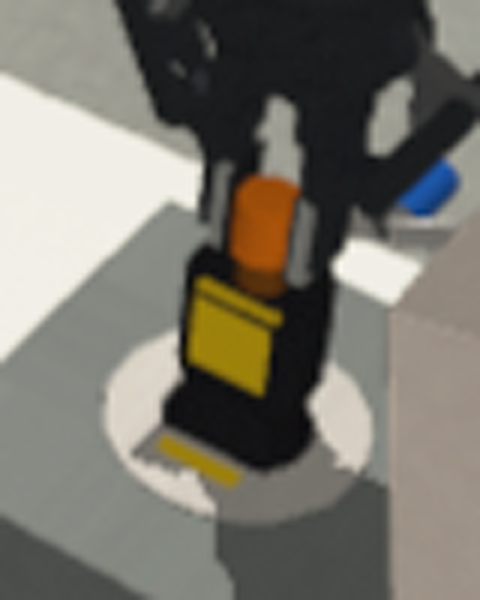

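```bash
cat > yawfit.py <<'E'
from fit import *
import sys
tag,bx=sys.argv[1],[int(v) for v in sys.argv[2:6]]; cx,cy,ztop=map(float,sys.argv[6:9])
d=load(tag); x0,y0,x1,y1=bx
im=cv2.resize(d['frame'][y0:y1,x0:x1],None,fx=8,fy=8,interpolation=cv2.INTER_CUBIC)
h=cv2.cvtColor(im,cv2.COLOR_BGR2HSV).astype(int); m=((h[...,0]>18)&(h[...,0]<36)&(h[...,1]>130)&(h[...,2]>75)).astype(np.uint8)
n,l,s,c=cv2.connectedComponentsWithStats(m); k=1+np.argmax(s[1:,4]); m=(l==k).astype(np.uint8)
cn,_=cv2.findContours(m,0,cv2.CHAIN_APPROX_NONE);C=(max(cn,key=cv2.contourArea)[:,0]+.5)/8-.5+[x0,y0]
print('area px',cv2.contourArea(C.astype(np.float32)),'hullc',C.mean(0))
mk=((np.indices((y1-y0,x1-x0))))
def quad(p):
    yaw,yc,w,za,zb=p; pts=[(18,-w,zb),(18,w,zb),(18,w,za),(18,-w,za)]
    co,si=np.cos(yaw),np.sin(yaw); return np.array([(cx+co*a-si*b,yc+si*a+co*b,z) for a,b,z in pts])
def dist(p):
    q=proj(d,quad(p)); r_=[]
    D=[]
    for i in range(4):
        a,b=q[i],q[(i+1)%4]; t=np.clip(((C-a)@(b-a))/((b-a)@(b-a)),0,1)[:,None]; D.append(np.linalg.norm(C-a-t*(b-a),axis=1))
    return np.min(D,0)
for y0_ in(-.1,0,.1):
    s=least_squares(dist,[y0_,cy,12,ztop-30,ztop],loss='soft_l1',f_scale=.2); print(np.round(s.x,3),'cost',round(s.cost,2))
E
python3 yawfit.py s3 360 230 395 262 580 43.5 167
```

```text
area px 203.046875 hullc [378.26232798 245.37872706]
[-4.00000e-03  4.26510e+01  1.54550e+01  1.28613e+02  1.69879e+02] cost 6.85
[-4.00000e-03  4.26510e+01  1.54550e+01  1.28613e+02  1.69879e+02] cost 6.85
[-4.00000e-03  4.26510e+01  1.54550e+01  1.28613e+02  1.69879e+02] cost 6.85
```

```bash
python3 - <<'E'
from fit import *
S=load('s3');T=load('t3')
b=(360,205,402,245);x0,y0,x1,y1=b
h=cv2.cvtColor(S['frame'],cv2.COLOR_BGR2HSV)[y0:y1,x0:x1].astype(int);m=(h[...,0]<15)&(h[...,1]>150)&(h[...,2]>150)
ys,xs=np.nonzero(m);print('cap rows',[(int(y)+y0,int(xs[ys==y].min())+x0,int(xs[ys==y].max())+x0) for y in np.unique(ys)])
from m1 import cyl if False else W
E
python3 - <<'E'
from fit import *
S=load('s3');S0=load('scene0')
def cyl(x,y,r,z0,z1):
    a=np.linspace(0,2*np.pi,60); return np.concatenate([np.c_[x+r*np.cos(a),y+r*np.sin(a),0*a+z] for z in(z0,z1)])
for x in(579,581,583):
    p=proj(S,cyl(x,43,12,121.6+58,121.6+82)); print(x,p.min(0),p.max(0))
b=(318,180,348,220);x0,y0,x1,y1=b
for d,b,xy,zf in((S0,(318,180,348,220),(424,-191),0),):
    p=proj(d,cyl(*xy,12,58,82));print('start',p.min(0),p.max(0))
    x0,y0,x1,y1=b;h=cv2.cvtColor(d['frame'],cv2.COLOR_BGR2HSV)[y0:y1,x0:x1].astype(int);m=(h[...,0]<15)&(h[...,1]>150)&(h[...,2]>110);ys,xs=np.nonzero(m);print([(int(y)+y0,int(xs[ys==y].min())+x0,int(xs[ys==y].max())+x0) for y in np.unique(ys)])
for z in (0,): print(proj(S,[[581.5,42.8,96.5],[581.5,42.8,203.6]]))
E
sed -i 's/^from m1.*//' /dev/null
```

```text
579 [378.41057776 216.88377016] [391.67358176 233.61189392]
581 [377.91785925 217.38337385] [391.19059655 234.13882215]
583 [377.42370012 217.88445404] [390.70617348 234.66731855]
start [327.2670976  188.17654963] [336.55895349 200.70028964]
[(188, 332, 332), (189, 329, 335), (190, 328, 336), (191, 328, 336), (192, 328, 336), (193, 329, 336), (194, 328, 335), (195, 328, 335), (196, 328, 335), (197, 328, 335), (198, 329, 334), (199, 329, 334), (200, 330, 334)]
[[379.27520679 259.11126832]
 [384.96523029 221.31059327]]  File "<stdin>", line 6
    from m1 import cyl if False else W
                       ^^
SyntaxError: invalid syntax
sed: couldn't edit /dev/null: not a regular file
```

```bash
python3 - <<'E'
from fit import *
S=load('s3')
b=(360,205,402,245);x0,y0,x1,y1=b
h=cv2.cvtColor(S['frame'],cv2.COLOR_BGR2HSV)[y0:y1,x0:x1].astype(int);m=(h[...,0]<15)&(h[...,1]>150)&(h[...,2]>110)
ys,xs=np.nonzero(m);print([(int(y)+y0,int(xs[ys==y].min())+x0,int(xs[ys==y].max())+x0) for y in np.unique(ys)])
E
```

```text
[(219, 382, 382), (220, 381, 387), (221, 380, 389), (222, 380, 389), (223, 380, 388), (224, 380, 388), (225, 380, 388), (226, 379, 388), (227, 379, 387), (228, 379, 387), (229, 379, 387), (230, 379, 387), (231, 379, 387), (232, 379, 387), (233, 380, 387), (234, 381, 386), (235, 384, 384)]
```

```bash
cat > arc.py <<'E'
import sys
from m1 import *
T=load('t3'); zt=float(sys.argv[1])
for lo,hi in((175,285),(185,300)):
    an=np.radians(np.linspace(lo,hi,60)); 
    for r_,z in((26,zt),(26,zt-38)):
        f=lambda p:-score(T,np.c_[p[0]+r_*np.cos(an),p[1]+r_*np.sin(an),0*an+z],.7)
        gs=sorted((f((x,y)),x,y) for x in np.arange(568,594,1.) for y in np.arange(32,56,1.))
        print(lo,hi,z,gs[:3])
p=proj(T,np.c_[580+26*np.cos(an),43+26*np.sin(an),0*an+zt])
im=cv2.resize(T['frame'][190:250,225:290],None,fx=8,fy=8,interpolation=2)
for u in (p-[225,190]+.5)*8: cv2.circle(im,tuple(int(v) for v in u),1,(0,0,255),-1)
cv2.imwrite('pics/c7.png',im)
E
python3 arc.py 166.6
```

```text
175 285 166.6 [(np.float64(-48.03008720164819), np.float64(570.0), np.float64(33.0)), (np.float64(-47.390874964511774), np.float64(569.0), np.float64(33.0)), (np.float64(-47.3774966638827), np.float64(569.0), np.float64(34.0))]
175 285 128.6 [(np.float64(-48.051999315829576), np.float64(575.0), np.float64(39.0)), (np.float64(-47.973319739370964), np.float64(575.0), np.float64(38.0)), (np.float64(-47.59803010697866), np.float64(574.0), np.float64(39.0))]
185 300 166.6 [(np.float64(-44.20679969981792), np.float64(569.0), np.float64(33.0)), (np.float64(-44.140007981141544), np.float64(570.0), np.float64(33.0)), (np.float64(-43.870998871700905), np.float64(569.0), np.float64(34.0))]
185 300 128.6 [(np.float64(-44.72631182392051), np.float64(575.0), np.float64(38.0)), (np.float64(-44.630794469640584), np.float64(574.0), np.float64(39.0)), (np.float64(-44.49108965231879), np.float64(575.0), np.float64(39.0))]
```

View pics/c7.png

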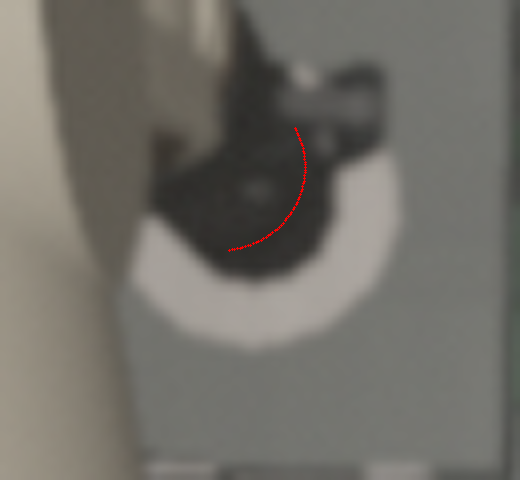

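```bash
cat > ov.py <<'E'
import sys
from m1 import *
def std(x,y,yaw,zf):
    L=[]
    for (rr,ff,z) in((23.5,15.5,0),(26,18,7),(26,18,45)): L.append(D(rr,ff,zf+z))
    for z in(58,82): L.append(np.c_[12*np.cos(a),12*np.sin(a),0*a+zf+z])
    return [W((x,y,yaw),l) for l in L]
def draw(tag,box,hyps,out,s=8):
    d=load(tag);x0,y0,x1,y1=box;im=cv2.resize(d['frame'][y0:y1,x0:x1],None,fx=s,fy=s,interpolation=2)
    ims=[]
    for h in hyps:
        i=im.copy()
        for l in std(*h)+[W((581.75,42.8,-.01),D(27.5,19.5,96.5))]:
            cv2.polylines(i,[((proj(d,l)-[x0,y0]+.5)*s).astype(np.int32)],True,(255,0,255),1)
        ims.append(i)
    cv2.imwrite(f'pics/{out}.png',np.hstack(ims))
if __name__=='__main__':
    draw('s3',(355,210,405,280),[(579,43,0,121.6),(579,43,0,118)],'c8')
E
python3 ov.py
```

```text
(no output)
```

View pics/c8.png

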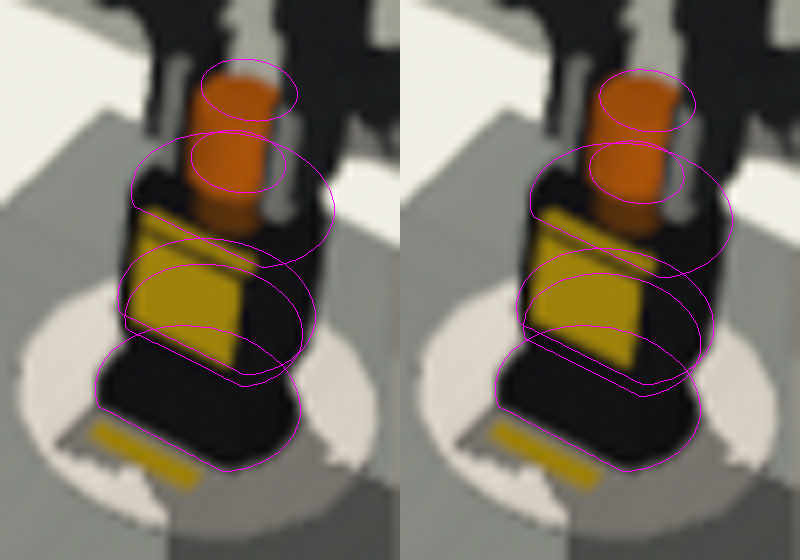

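```bash
python3 - <<'E'
from ov import *
S=load('s3')
g=gaussian_filter(S['frame'].astype(float).mean(2),.6)
def full(p,zf,yaw=0.0):
    x,y=p; L=std(x,y,yaw,zf); cap=L[4]; 
    # upper arc of cap in image : far side from camera
    uv=proj(S,cap); up=cap[uv[:,1]<uv[:,1].mean()]
    return up
h=cv2.cvtColor(S['frame'],cv2.COLOR_BGR2HSV).astype(int)
o=((h[...,0]<15)&(h[...,1]>150)&(h[...,2]>110)); o[:, :370]=0; o[:205]=0;o[245:]=0;o[:,400:]=0
yl=((h[...,0]>18)&(h[...,0]<36)&(h[...,1]>130)&(h[...,2]>75));
m=np.zeros_like(yl);m[232:258,365:392]=yl[232:258,365:392]
ys,xs=np.nonzero(m);print('yellow centroid',xs.mean(),ys.mean(),m.sum())
ys,xs=np.nonzero(o);print('cap centroid',xs.mean(),ys.mean(),o.sum())
for zf in(118,120,121.6):
    # cap: visible centre strip between pads ; match row extents & col mid
    def res(p):
        x,y=p; L=std(x,y,0,zf); u=proj(S,np.concatenate(L[3:5])); c=proj(S,[[x,y,zf+70]])[0]
        return [(u[:,1].min()+u[:,1].max())/2-227.0, c[0]-383.3]
    s=least_squares(res,[580,43]);print(zf,'cap',s.x)
    def res(p):
        x,y=p; q=proj(S,[[x+18,y,zf+7],[x+18,y,zf+45]]).mean(0); return q-[xs2,ys2]
    ys_,xs_=np.nonzero(m);xs2,ys2=xs_.mean(),ys_.mean()
    s=least_squares(res,[580,43]);print(zf,'mark',s.x)
E
```

```text
yellow centroid 378.02912621359224 245.38834951456312 206
cap centroid 383.56716417910445 226.8134328358209 134
118 cap [581.96439257  41.2488859 ]
118 mark [574.65982462  40.42095537]
120 cap [584.10890358  42.20854971]
120 mark [576.61864721  41.31577899]
121.6 cap [585.82451139  42.97628019]
121.6 mark [578.18570898  42.03163957]
```

```bash
python3 - <<'E'
from ov import *
d=load('s2')
def drw(hyps,out,box=(318,128,352,178),s=11):
    x0,y0,x1,y1=box;im=cv2.resize(d['frame'][y0:y1,x0:x1],None,fx=s,fy=s,interpolation=2);ims=[]
    for h in hyps:
        i=im.copy()
        for l in std(*h): cv2.polylines(i,[((proj(d,l)-[x0,y0]+.5)*s).astype(np.int32)],True,(255,0,255),1)
        ims.append(i)
    cv2.imwrite(f'pics/{out}.png',np.hstack(ims))
drw([(423,-190,0,163.6),(423,-190,0,160)],'c9')
E
```

```text
(no output)
```

View pics/c9.png

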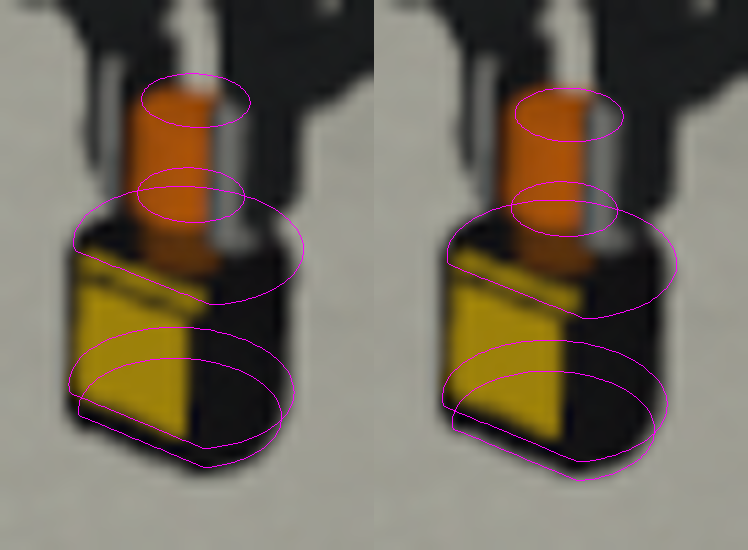

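```bash
python3 yawfit.py s2 320 145 345 172 423 -190 208; cat > edge.py <<'E'
from ov import *
import sys
def edge(tag,x,y,z,cols):
    d=load(tag); h=d['frame'].astype(float); g=gaussian_filter((h[...,2]+h[...,1])/2-h[...,0],.5)  # yellowness
    P=[]
    # bottom edge: for each col search near the expected row, largest negative vertical gradient below the mark
    r0=proj(d,[[x+18,y,z+4]])[0]
    for c in cols:
        ex=int(round(r0[1]+.4*(c-r0[0]))); rows=np.arange(ex-5,ex+6); col=g[rows,c]; dd=-(np.diff(col)); i=np.argmax(dd)
        if 0<i<len(dd)-1:
            den=dd[i-1]-2*dd[i]+dd[i+1]; off=.5*(dd[i-1]-dd[i+1])/den if den else 0
            P.append((c,rows[i]+.5+off))
    P=np.array(P); k=np.polyfit(P[:,0],P[:,1],1); print(tag,'slope',k[0],'resid',np.round(P[:,1]-np.polyval(k,P[:,0]),2))
    for yaw in(-.1,0,.1):
        q=proj(d,W((x,y,yaw),np.array([[18,-12,z+7.],[18,12,z+7]]))); print('  yaw',yaw,(q[1]-q[0])[1]/(q[1]-q[0])[0],np.round(q,1).tolist())
edge('s2',423,-190,160.5,range(326,335)); edge('s3',582,43,119,range(373,383))
E
python3 edge.py
```

```text
area px 144.5859375 hullc [329.78314644 158.57470317]
[ 2.50000e-02 -1.92687e+02  1.54100e+01  1.70489e+02  2.10887e+02] cost 8.28
[ 2.50000e-02 -1.92687e+02  1.54100e+01  1.70489e+02  2.10887e+02] cost 8.28
[ 2.50000e-02 -1.92687e+02  1.54100e+01  1.70489e+02  2.10887e+02] cost 8.28
s2 slope 0.41920613412887203 resid [ 0.18 -0.04 -0.12 -0.07 -0.16  0.08  0.    0.22 -0.11]
  yaw -0.1 0.5045881899465937 [[325.7, 164.7], [332.9, 168.3]]
  yaw 0 0.41578696609032106 [[326.0, 165.2], [333.8, 168.4]]
  yaw 0.1 0.3387829322738439 [[326.3, 165.6], [334.6, 168.4]]
s3 slope 0.5040653526994723 resid [-0.05  0.09 -0.09  0.11 -0.09  0.09 -0.1   0.07 -0.12  0.08]
  yaw -0.1 0.6001278377466633 [[371.1, 251.0], [380.4, 256.6]]
  yaw 0 0.4997931859924792 [[371.5, 251.7], [381.4, 256.7]]
  yaw 0.1 0.410649472985491 [[372.0, 252.4], [382.5, 256.7]]
```

```bash
python3 -m creep '[[255,0.7,0.4,10,0],[255,0,0,6,0],[255,0,0,4,0],[255,0,0,4,0],[255,0,0,3,0],[255,0,0,3,0],[255,0,0,0,0]]'; python3 go.py 578.1 44 106.4;  python3 -m creep '[[255,0,0,3,0],[255,0,0,3,0],[255,0,0,3,0]]'; python3 go.py
```

```text
time: 19.45
position: [579.2, 43.7, 148.1]
tcp_rot: [3.14, 0.002, -3.14]
ft_force: [-0.3, -0.5, -2.6]
finger_gap: 22.7
t 19.45 pos [579.2  43.7 148.1] rpy [ 3.14e+00  2.00e-03 -3.14e+00] q [0.07 0.14 0.08 1.5  0.   0.07] gap 22.7 F [-0.3 -0.5 -2.6]
tool-frame shift [ 1.2  0.3 41.7]
time: 19.75
position: [578.9, 43.0, 139.8]
tcp_rot: [3.141, 0.002, -3.14]
ft_force: [-4.4, -6.5, 2.0]
finger_gap: 22.9
t 19.75 pos [578.9  43.  139.8] rpy [ 3.141e+00  2.000e-03 -3.140e+00] q [0.07 0.14 0.06 1.49 0.   0.07] gap 22.9 F [-4.4 -6.5  2. ]
```

```bash
python3 -m creep '[[255,0.8,-0.8,0,0],[255,0,0,3,0],[255,0,0,3,0]]'; python3 -m creep '[[255,0,0,3,0],[255,0,0,3,0],[255,0,0,3,0]]'; python3 go.py
```

```text
time: 20.05
position: [578.4, 42.6, 133.4]
tcp_rot: [3.14, 0.003, -3.14]
ft_force: [-3.1, -3.8, 0.9]
finger_gap: 22.7
time: 20.35
position: [578.4, 42.6, 124.3]
tcp_rot: [3.14, 0.003, -3.14]
ft_force: [-3.5, -4.8, 2.1]
finger_gap: 22.8
t 20.35 pos [578.4  42.6 124.3] rpy [ 3.14e+00  3.00e-03 -3.14e+00] q [0.07 0.14 0.03 1.46 0.   0.07] gap 22.8 F [-3.5 -4.8  2.1]
```

Sliding in well, with side forces under 5 N. Continuing down to home, with a little more side relief.

```bash
python3 -m creep '[[255,0.4,-0.6,3,0],[255,0,0,3,0],[255,0,0,3,0]]'; python3 -m creep '[[255,0,0,2,0],[255,0,0,2,0],[255,0,0,2,0],[255,0,0,0,0]]'; python3 go.py
```

```text
time: 20.65
position: [578.2, 42.4, 115.2]
tcp_rot: [3.139, 0.003, -3.14]
ft_force: [-2.6, -2.8, 1.2]
finger_gap: 22.5
time: 21.05
position: [578.2, 42.5, 109.1]
tcp_rot: [3.139, 0.003, -3.14]
ft_force: [-1.7, -2.7, -1.8]
finger_gap: 22.8
t 21.05 pos [578.2  42.5 109.1] rpy [ 3.139e+00  3.000e-03 -3.140e+00] q [0.07 0.14 0.   1.43 0.   0.07] gap 22.8 F [-1.7 -2.7 -1.8]
```

```bash
python3 -m creep '[[255,0,0,1.5,0],[255,0,0,1.5,0]]'; python3 -m creep '[[255,0,0,1.5,0],[255,0,0,1,0]]'; python3 go.py
```

```text
time: 21.25
position: [578.2, 42.5, 106.5]
tcp_rot: [3.139, 0.003, -3.14]
ft_force: [-2.8, -1.8, 5.3]
finger_gap: 22.9
time: 21.45
position: [578.5, 42.6, 106.3]
tcp_rot: [3.139, 0.005, -3.14]
ft_force: [-10.3, -2.1, 22.5]
finger_gap: 22.5
t 21.45 pos [578.5  42.6 106.3] rpy [ 3.139  0.005 -3.14 ] q [ 0.07  0.14 -0.01  1.42  0.    0.07] gap 22.5 F [-10.3  -2.1  22.5]
```

```bash
python3 -m creep '[[255,0,0,-2,0],[120,0,0,0,0],[120,0,0,0,0],[120,0,0,0,0],[120,0,0,0,0]]'; python3 -m creep '[[120,0,0,-5,0],[120,0,0,-15,0],[120,0,0,-20,0],[120,0,0,-25,0],[120,0,0,-25,0],[120,0,0,-25,0]]'; python3 tilt.py; python3 - <<'E'
from h import *
S=cap('scene','s4');T=cap('top','t4'); crop('s4',340,150,440,290,5,'c10')
E
```

```text
time: 21.95
position: [578.4, 42.6, 105.8]
tcp_rot: [3.139, 0.003, -3.14]
ft_force: [-0.1, -0.2, 0.6]
finger_gap: 45.5
time: 22.55
position: [577.9, 42.2, 223.4]
tcp_rot: [3.139, 0.004, -3.14]
ft_force: [0.5, -0.7, -0.0]
finger_gap: 45.2
t 22.55 pos [577.9  42.2 223.4] q [0.072 0.151 0.231 1.646 0.002 0.07 ] rpy [ 3.1392  0.0043 -3.1397]
toolz [ 0.0043  0.0024 -1.    ] azim of tilt 0.516 mag 0.0049 radial/tang [0.0044 0.0021] R cols x,y [-1.    -0.002 -0.004] [-0.002  1.     0.002]
phi -0.0044430910054105155
world->tool: +X [-1. -0.  0.] +Y [-0.  1.  0.] +Z [-0.  0. -1.]
```

View pics/c10.png

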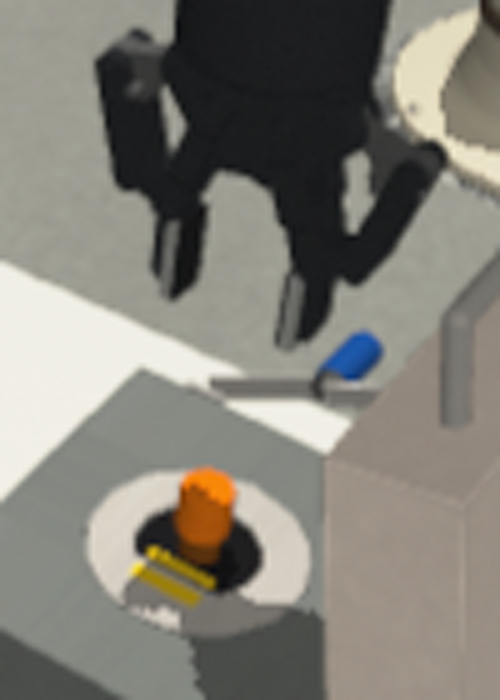

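The amber standard is flush in the well with its yellow mark parallel to the well's mark (scene about 374,267). Next the knuckle pad: scene about (411,221), triangulated at (463,52,130).

```bash
python3 -m creep '[[255,39,4,0,0],[255,39,4,0,0],[255,39,4,0,0],[255,0,0,20,0],[255,0,0,20,0],[255,0,0,15,0],[255,0,0,10,0],[255,0,0,0,0]]' 30; python3 go.py 461 54 145; python3 - <<'E'
from h import *
S=cap('scene','s5');T=cap('top','t5'); print(proj(S,[r.get_obs()['position']]),proj(T,[r.get_obs()['position']]))
a=cv2.imread('pics/t5.png')[225:285,220:280];b=cv2.imread('pics/s5.png')[170:250,370:450]
cv2.imwrite('pics/c11.png',np.hstack([cv2.resize(x,(400,400),interpolation=2) for x in(a,b)]))
E
```

```text
time: 23.45
position: [460.6, 54.1, 154.8]
tcp_rot: [3.139, 0.001, -3.14]
ft_force: [-0.5, -0.8, -0.1]
finger_gap: 0.3
t 23.45 pos [460.6  54.1 154.8] rpy [ 3.139e+00  1.000e-03 -3.140e+00] q [ 0.12 -0.14 -0.19  1.51  0.    0.11] gap 0.3 F [-0.5 -0.8 -0.1]
tool-frame shift [-0.4 -0.1  9.8]
[[413.47387593 211.86194075]] [[247.84069741 257.96116874]]
```

View pics/c11.png

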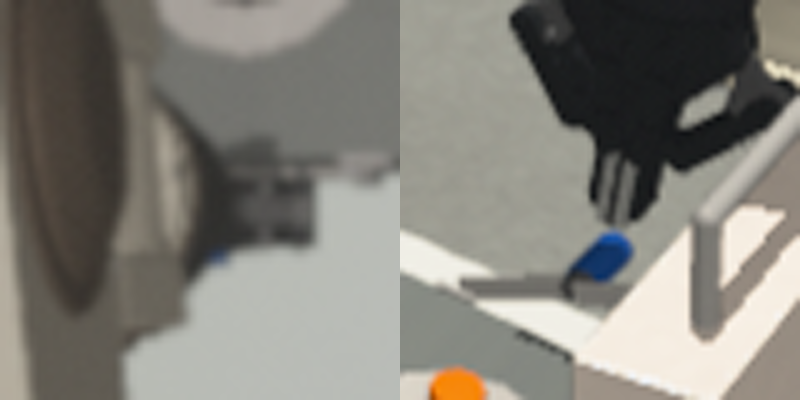

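```bash
python3 -m creep '[[255,0,0,6,0],[255,0,0,6,0],[255,0,0,4,0],[255,0,0,4,0]]';python3 -m creep '[[255,0,0,3,0],[255,0,0.5,3,0],[255,0,0.5,3,0]]';python3 -m creep '[[255,0,0.5,4,0],[255,0,0.5,4,0],[255,0,0.5,4,0]]';python3 go.py 461 56 113
```

```text
time: 23.95
position: [461.1, 54.2, 135.2]
tcp_rot: [3.139, 0.003, -3.14]
ft_force: [-0.2, -0.3, -0.1]
finger_gap: -0.1
time: 24.25
position: [461.4, 55.5, 126.7]
tcp_rot: [3.139, 0.004, -3.14]
ft_force: [0.1, 2.5, 2.7]
finger_gap: -0.4
time: 24.55
position: [461.3, 56.9, 114.5]
tcp_rot: [3.139, 0.003, -3.14]
ft_force: [-0.0, 2.9, 4.8]
finger_gap: -0.0
t 24.55 pos [461.3  56.9 114.5] rpy [ 3.139e+00  3.000e-03 -3.140e+00] q [ 0.12 -0.13 -0.27  1.43  0.    0.12] gap -0.0 F [-0.   2.9  4.8]
tool-frame shift [ 0.4 -0.9  1.5]
```

```bash
python3 -m creep '[[255,0,0.5,3,0],[255,0,0.5,3,0],[255,0,0,0,0]]';python3 go.py;python3 - <<'E'
from h import *
S=cap('scene','s6');crop('s6',340,120,500,280,4,'c12')
E
```

```text
time: 24.85
position: [461.0, 57.6, 108.1]
tcp_rot: [3.14, 0.002, -3.14]
ft_force: [0.6, 0.2, 0.1]
finger_gap: 0.0
t 24.85 pos [461.   57.6 108.1] rpy [ 3.14e+00  2.00e-03 -3.14e+00] q [ 0.12 -0.13 -0.28  1.42  0.    0.12] gap 0.0 F [0.6 0.2 0.1]
```

View pics/c12.png

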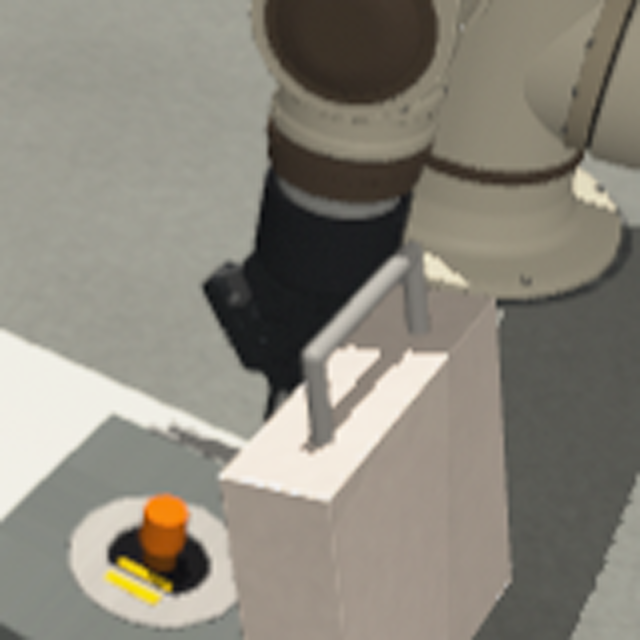

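```bash
python3 -m creep '[[255,0,0,-10,0],[255,0,0,-25,0],[255,0,0,-35,0],[255,0,0,-35,0],[255,0,0,-35,0],[255,0,0,-35,0],[255,0,0,-35,0],[255,0,0,-35,0]]';python3 -m creep '[[0,10,-20,-10,0],[0,10,-20,0,0],[0,0,-20,0,0]]'|head -2; python3 tilt.py;python3 - <<'E'
from h import *
S=cap('scene','s7');T=cap('top','t7')
a=cv2.imread('pics/t7.png')[150:290,160:300];b=cv2.imread('pics/s7.png')[150:330,340:520]
cv2.imwrite('pics/c13.png',np.hstack([cv2.resize(x,(400,400),interpolation=2) for x in(a,b)]))
E
```

```text
time: 25.7
position: [460.0, 56.9, 355.7]
tcp_rot: [3.14, 0.003, -3.14]
ft_force: [0.8, 0.4, -0.2]
finger_gap: -0.1
time: 26.0
position: [439.7, -3.6, 365.0]
t 26.00 pos [439.7  -3.6 365. ] q [-0.009 -0.084  0.274  1.925  0.002 -0.012] rpy [ 3.1399  0.0044 -3.1393]
toolz [ 0.0044  0.0017 -1.    ] azim of tilt 0.373 mag 0.0047 radial/tang [0.0044 0.0018] R cols x,y [-1.    -0.002 -0.004] [-0.002  1.     0.002]
phi -0.004371624493475723
world->tool: +X [-1. -0.  0.] +Y [-0.  1.  0.] +Z [-0.  0. -1.]
```

View pics/c13.png

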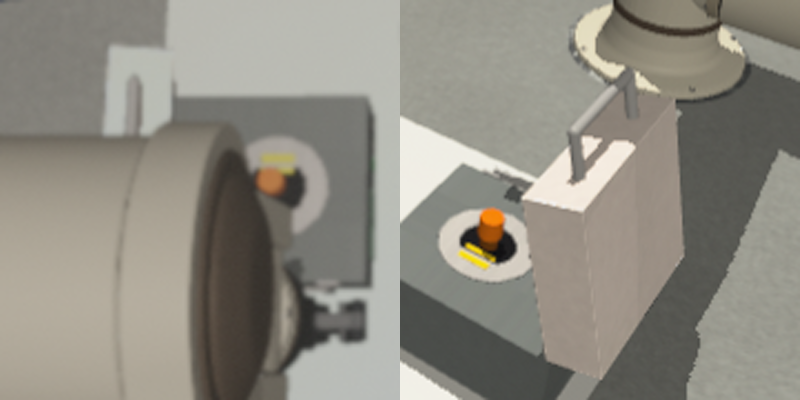

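```bash
python3 - <<'E'
from h import *
S,T=load('s7'),load('t7')
print('+x end now',tri([S,T],[(418.3,209.9),(206.6,176.3)]))
S,T=load('scene0'),load('top0')
# start bar ends: top crop2 scale 3.333 origin 180,155 ; scene crop scale 2.5 origin 320,180 (x-400)
print('+x end start',tri([S,T],[((680-400)/2.5+320,85/2.5+180),(52/3.333+180,75/3.333+155)]))
print('-x end start',tri([S,T],[((740-400)/2.5+320,15/2.5+180),(45/3.333+180,232/3.333+155)]))
hy=155;a0=np.arctan2(30,212)+1.396
for th in(0,.1,.15): print(th,hy-214*np.cos(a0-th),95+214*np.sin(a0-th))
for S,T,g in((load('s7'),load('t7'),0),):
    for th in (0,.05,.1,.15):
        print(th,np.round(proj(S,[[x,hy-214*np.cos(a0-th),95+214*np.sin(a0-th)] for x in(631,531)]),1).tolist(),np.round(proj(T,[[630,hy-214*np.cos(a0-th),95+214*np.sin(a0-th)]]),1).tolist())
E
python3 - <<'E'
import cv2,numpy as np
a=cv2.imread('pics/t7.png')[155:205,185:235];b=cv2.imread('pics/s7.png')[165:245,400:480]
cv2.imwrite('pics/c14.png',np.hstack([cv2.resize(x,(400,400),interpolation=2) for x in(a,b)]))
E
```

```text
+x end now (array([634.87313171, 123.24018446, 306.96846998]), [np.float64(0.3989960966465787), np.float64(0.39899609664654745)])
+x end start (array([632.23788072, 147.13236665, 308.33056256]), [np.float64(0.07271920788692846), np.float64(0.07271920788693757)])
-x end start (array([527.21098802, 147.06600581, 306.26562157]), [np.float64(0.1442527882763387), np.float64(0.1442527882763399)])
0 147.67829024972545 308.8747123115137
0.1 126.36302503710422 307.0752782975293
0.15 115.79946756672533 305.3789872039215
0 [[432.6, 213.5], [455.9, 185.9]] [[195.2, 178.4]]
0.05 [[426.7, 211.3], [450.3, 184.1]] [[200.0, 178.4]]
0.1 [[420.8, 209.4], [444.7, 182.5]] [[204.9, 178.5]]
0.15 [[414.9, 207.8], [439.1, 181.3]] [[209.8, 178.6]]
```

View pics/c14.png

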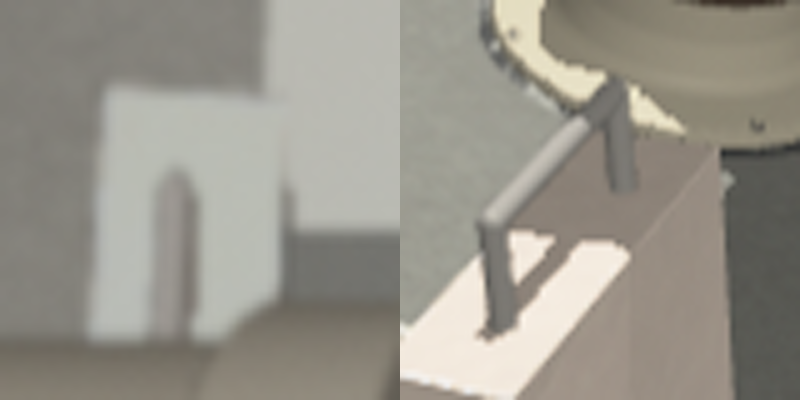

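The bar is at about (581,124,307). The hood has followed by about 0.12 rad, so the stay is broken. Moving above the bar with the jaws partly open.

```bash
python3 -m creep '[[110,-30,24,0,0],[110,-30,26,0,0],[110,-30,26,0,0],[110,-30,26,0,0],[110,-20,26.5,0,0],[110,0,0,0,0]]' 40; python3 tilt.py; python3 go.py 580 124.5 288; python3 - <<'E'
from h import *
S=cap('scene','s8');crop('s8',390,90,490,240,4,'c15'); print(proj(S,[r.get_obs()['position']]))
E
```

```text
time: 26.7
position: [582.2, 129.2, 361.2]
tcp_rot: [3.14, -0.001, -3.137]
ft_force: [-0.1, 0.6, -1.0]
finger_gap: 48.3
t 26.70 pos [582.2 129.2 361.2] q [0.217 0.317 0.708 1.963 0.002 0.213] rpy [ 3.1398e+00 -1.1000e-03 -3.1373e+00]
toolz [-0.0011  0.0017 -1.    ] azim of tilt 2.149 mag 0.0021 radial/tang [-0.0007  0.0019] R cols x,y [-1.    -0.004  0.001] [-0.004  1.     0.002]
phi 0.0007325889312257416
world->tool: +X [-1. -0. -0.] +Y [-0.  1.  0.] +Z [ 0.  0. -1.]
t 26.70 pos [582.2 129.2 361.2] rpy [ 3.140e+00 -1.000e-03 -3.137e+00] q [0.22 0.32 0.71 1.96 0.   0.21] gap 48.3 F [-0.1  0.6 -1. ]
tool-frame shift [ 2.1 -4.8 73.2]
[[439.98272253 169.65120151]]
```

View pics/c15.png

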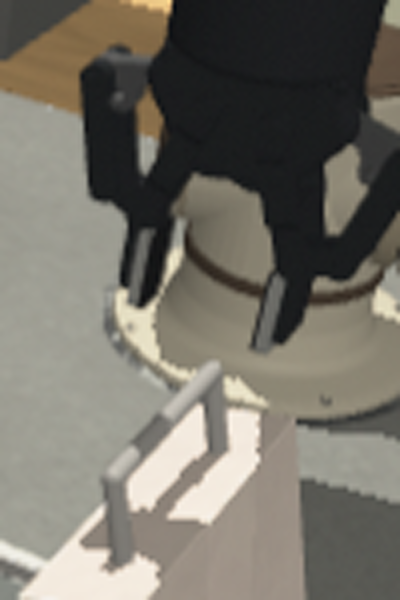

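```bash
python3 -m creep '[[110,0,-5,10,0],[110,0,0,14,0],[110,0,0,14,0],[110,0,0,14,0],[110,0,0,14,0],[110,0,0,7,0],[110,0,0,0,0]]' 40; python3 go.py 580 124.5 288; python3 - <<'E'
from h import *
S=cap('scene','s9');crop('s9',390,120,490,245,4,'c16')
E
```

```text
time: 27.45
position: [579.8, 120.7, 290.9]
tcp_rot: [3.14, 0.002, -3.14]
ft_force: [0.1, 0.7, 0.0]
finger_gap: 48.6
t 27.45 pos [579.8 120.7 290.9] rpy [ 3.14e+00  2.00e-03 -3.14e+00] q [0.2  0.22 0.45 1.79 0.   0.2 ] gap 48.6 F [0.1 0.7 0. ]
tool-frame shift [-0.2  3.8  2.9]
```

View pics/c16.png

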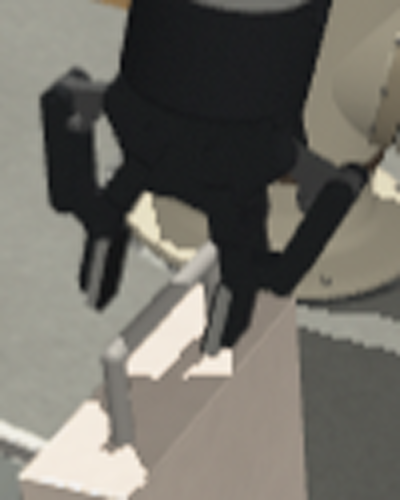

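The bar passes between the two fingers. Centring on it and closing.

```bash
python3 -m creep '[[110,0,3.5,2,0],[200,0,0,0,0],[200,0,0,0,0],[255,0,0,0,0],[255,0,0,0,0],[255,0,0,0,0],[255,0,0,0,0]]' 35; python3 go.py
```

```text
time: 28.2
position: [580.7, 124.5, 289.5]
tcp_rot: [3.139, 0.004, -3.14]
ft_force: [-0.2, -0.2, 3.2]
finger_gap: 8.8
t 28.20 pos [580.7 124.5 289.5] rpy [ 3.139  0.004 -3.14 ] q [0.21 0.23 0.45 1.79 0.   0.21] gap 8.8 F [-0.2 -0.2  3.2]
```

```bash
python3 - <<'E'
import numpy as np
a=np.linspace(1.425,.141,41); y=-214*np.cos(a); z=214*np.sin(a)
for i in range(0,40,4): print(i, 'th %.3f'%(1.537-a[i+4]), 'per row ty %.2f tz %.2f'%((y[i+4]-y[i])/4,-(z[i+4]-z[i])/4), 'abs after y %.1f tcpz %.1f'%(155.5+y[i+4],95+z[i+4]-17.2))
E
python3 -m creep '[[255,0,-6.8,1.4,0],[255,0,-6.8,1.4,0],[255,0,-6.8,1.4,0],[255,0,-6.8,1.4,0]]'; python3 go.py
```

```text
0 th 0.240 per row ty -6.71 tz 1.43 abs after y 97.6 tcpz 283.8
4 th 0.369 per row ty -6.48 tz 2.28 abs after y 71.7 tcpz 274.7
8 th 0.497 per row ty -6.13 tz 3.09 abs after y 47.1 tcpz 262.3
12 th 0.626 per row ty -5.68 tz 3.85 abs after y 24.4 tcpz 246.9
16 th 0.754 per row ty -5.14 tz 4.54 abs after y 3.8 tcpz 228.8
20 th 0.882 per row ty -4.52 tz 5.17 abs after y -14.3 tcpz 208.1
24 th 1.011 per row ty -3.82 tz 5.70 abs after y -29.6 tcpz 185.3
28 th 1.139 per row ty -3.06 tz 6.15 abs after y -41.8 tcpz 160.7
32 th 1.268 per row ty -2.25 tz 6.49 abs after y -50.8 tcpz 134.8
36 th 1.396 per row ty -1.40 tz 6.72 abs after y -56.4 tcpz 107.9
time: 28.6
position: [580.5, 97.5, 284.0]
tcp_rot: [3.138, 0.003, -3.139]
ft_force: [-1.7, 1.7, -2.7]
finger_gap: 8.6
t 28.60 pos [580.5  97.5 284. ] rpy [ 3.138e+00  3.000e-03 -3.139e+00] q [0.17 0.21 0.42 1.77 0.   0.16] gap 8.6 F [-1.7  1.7 -2.7]
```

Forces are low and it's on the arc.

```bash
python3 -m creep '[[255,0,-6.6,1.9,0],[255,0,-6.5,2.2,0],[255,0,-6.4,2.4,0],[255,0,-6.3,2.6,0]]'; python3 -m creep '[[255,0,-6.2,2.9,0],[255,0,-6.1,3.1,0],[255,0,-6.1,3.1,0],[255,0,-6.0,3.3,0]]';python3 go.py 579.5 47.1 262.3
```

```text
time: 29.0
position: [580.2, 71.1, 274.4]
tcp_rot: [3.139, 0.002, -3.14]
ft_force: [-5.0, -0.5, 6.7]
finger_gap: 8.7
time: 29.4
position: [580.0, 46.4, 261.8]
tcp_rot: [3.14, 0.002, -3.14]
ft_force: [-6.5, -1.5, 5.5]
finger_gap: 8.5
t 29.40 pos [580.   46.4 261.8] rpy [ 3.14e+00  2.00e-03 -3.14e+00] q [0.08 0.18 0.34 1.73 0.   0.08] gap 8.5 F [-6.5 -1.5  5.5]
tool-frame shift [ 0.5  0.7 -0.5]
```

```bash
python3 -m creep '[[255,0,-5.8,3.6,0],[255,0,-5.7,3.8,0],[255,0,-5.6,3.9,0],[255,0,-5.5,4.1,0]]';python3 go.py 579.5 24.4 246.9; python3 - <<'E'
from h import *
S=cap('scene','s10');crop('s10',320,80,500,300,2.7,'c17')
E
```

```text
time: 29.8
position: [579.8, 23.7, 246.2]
tcp_rot: [3.14, 0.001, -3.14]
ft_force: [-8.7, -2.4, 5.5]
finger_gap: 8.7
t 29.80 pos [579.8  23.7 246.2] rpy [ 3.14e+00  1.00e-03 -3.14e+00] q [0.04 0.17 0.29 1.7  0.   0.04] gap 8.7 F [-8.7 -2.4  5.5]
tool-frame shift [ 0.3  0.7 -0.7]
```

View pics/c17.png

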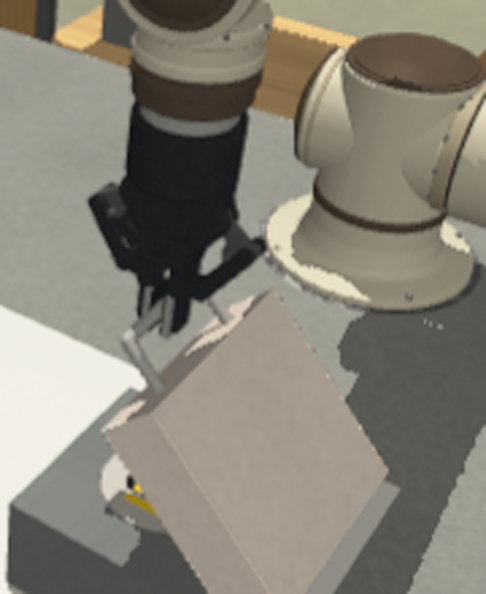

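```bash
python3 -m creep '[[255,0.4,-5.2,4.3,0],[255,0.4,-5.2,4.5,0],[255,0.4,-5.1,4.6,0],[255,0.4,-5,4.7,0]]'; python3 -m creep '[[255,0.3,-4.6,5,0],[255,0.2,-4.5,5.2,0],[255,0.1,-4.5,5.2,0],[255,0.1,-4.4,5.3,0]]';python3 go.py 578 -14.3 208.1
```

```text
time: 30.25
position: [579.5, 3.2, 228.1]
tcp_rot: [3.14, 0.003, -3.14]
ft_force: [-0.3, 0.3, 1.1]
finger_gap: 8.8
time: 30.65
position: [579.3, -15.0, 207.5]
tcp_rot: [3.141, 0.004, -3.14]
ft_force: [1.3, -5.5, 5.1]
finger_gap: 8.3
t 30.65 pos [579.3 -15.  207.5] rpy [ 3.141  0.004 -3.14 ] q [-0.03  0.15  0.19  1.61  0.   -0.03] gap 8.3 F [ 1.3 -5.5  5.1]
tool-frame shift [ 1.3  0.7 -0.6]
```

```bash
python3 -m creep '[[255,0.1,-4,5.5,0],[255,0.1,-3.9,5.7,0],[255,0.1,-3.8,5.7,0],[255,0.1,-3.6,5.8,0]]'; python3 go.py 578 -29.6 185.3
```

```text
time: 31.05
position: [579.1, -30.5, 184.7]
tcp_rot: [3.141, 0.005, -3.141]
ft_force: [1.4, -6.9, 4.7]
finger_gap: 8.2
t 31.05 pos [579.1 -30.5 184.7] rpy [ 3.141  0.005 -3.141] q [-0.05  0.14  0.15  1.57  0.   -0.05] gap 8.2 F [ 1.4 -6.9  4.7]
tool-frame shift [ 1.1  0.9 -0.6]
```

```bash
python3 -m creep '[[255,0,-3.2,6,0],[255,0,-3,6.1,0],[255,0,-2.8,6.2,0],[255,0,-2.7,6.3,0]]'; python3 go.py 578 -41.8 160.7
```

```text
time: 31.45
position: [579.0, -43.0, 160.2]
tcp_rot: [-3.14, 0.004, -3.141]
ft_force: [-0.6, -12.6, 5.0]
finger_gap: 8.6
t 31.45 pos [579.  -43.  160.2] rpy [-3.14   0.004 -3.141] q [-0.07  0.14  0.1   1.52 -0.   -0.07] gap 8.6 F [ -0.6 -12.6   5. ]
tool-frame shift [ 1.   1.2 -0.5]
```

```bash
python3 -m creep '[[255,0,-2.4,6.3,0],[255,0,-2.3,6.4,0],[255,0,-2.1,6.5,0],[255,0,-2,6.6,0]]'; python3 go.py 578 -50.8 134.8
```

```text
time: 31.85
position: [578.9, -52.6, 134.2]
tcp_rot: [-3.138, 0.004, 3.141]
ft_force: [-0.1, -16.2, 5.1]
finger_gap: 8.8
t 31.85 pos [578.9 -52.6 134.2] rpy [-3.138  0.004  3.141] q [-0.09  0.14  0.05  1.47 -0.   -0.09] gap 8.8 F [ -0.1 -16.2   5.1]
tool-frame shift [ 0.9  1.8 -0.6]
```

```bash
python3 -m creep '[[255,0,-2.4,5,0],[255,0,-1.5,5,0],[255,0,-1.4,5,0]]'; python3 go.py; python3 -m creep '[[255,0,-0.7,3,0],[255,0,-0.6,3,0]]';python3 go.py
```

```text
time: 32.15
position: [578.9, -56.6, 118.7]
tcp_rot: [-3.141, 0.003, -3.141]
ft_force: [1.8, -7.8, 2.8]
finger_gap: 8.7
t 32.15 pos [578.9 -56.6 118.7] rpy [-3.141e+00  3.000e-03 -3.141e+00] q [-0.1   0.15  0.02  1.44 -0.   -0.1 ] gap 8.7 F [ 1.8 -7.8  2.8]
time: 32.35
position: [578.9, -57.8, 112.7]
tcp_rot: [-3.141, 0.003, -3.141]
ft_force: [0.2, -9.8, 2.3]
finger_gap: 9.0
t 32.35 pos [578.9 -57.8 112.7] rpy [-3.141e+00  3.000e-03 -3.141e+00] q [-0.1   0.15  0.01  1.43 -0.   -0.1 ] gap 9.0 F [ 0.2 -9.8  2.3]
```

```bash
python3 -m creep '[[255,0,-0.5,2,0],[255,0,-0.4,1.5,0]]'; python3 go.py; python3 -m creep '[[255,0,-0.2,1.5,0],[255,0,0,1,0]]';python3 go.py
```

```text
time: 32.55
position: [578.8, -58.5, 109.1]
tcp_rot: [-3.141, 0.003, -3.141]
ft_force: [1.4, -7.8, 0.7]
finger_gap: 8.4
t 32.55 pos [578.8 -58.5 109.1] rpy [-3.141e+00  3.000e-03 -3.141e+00] q [-0.1   0.15  0.01  1.43  0.   -0.1 ] gap 8.4 F [ 1.4 -7.8  0.7]
time: 32.75
position: [578.8, -58.9, 106.6]
tcp_rot: [-3.141, 0.003, -3.141]
ft_force: [0.4, -10.2, 1.0]
finger_gap: 8.5
t 32.75 pos [578.8 -58.9 106.6] rpy [-3.141e+00  3.000e-03 -3.141e+00] q [-0.1   0.15  0.    1.42 -0.   -0.1 ] gap 8.5 F [  0.4 -10.2   1. ]
```

Not yet against the stop. Small steps until the force rises.

```bash
python3 -m creep '[[255,0,0,1,0],[255,0,0,1,0]]'; python3 -m creep '[[255,0,0,1,0],[255,0,0,1,0]]'; python3 go.py;python3 - <<'E'
from h import *
S=cap('scene','s11');crop('s11',290,120,490,320,3,'c18')
E
```

```text
time: 32.95
position: [578.8, -59.2, 104.7]
tcp_rot: [-3.14, 0.003, -3.141]
ft_force: [0.2, -12.4, 1.2]
finger_gap: 8.5
time: 33.15
position: [578.8, -59.5, 102.8]
tcp_rot: [-3.14, 0.003, -3.141]
ft_force: [-0.6, -13.5, 1.4]
finger_gap: 8.7
t 33.15 pos [578.8 -59.5 102.8] rpy [-3.140e+00  3.000e-03 -3.141e+00] q [-0.1   0.15 -0.    1.41 -0.   -0.1 ] gap 8.7 F [ -0.6 -13.5   1.4]
```

View pics/c18.png

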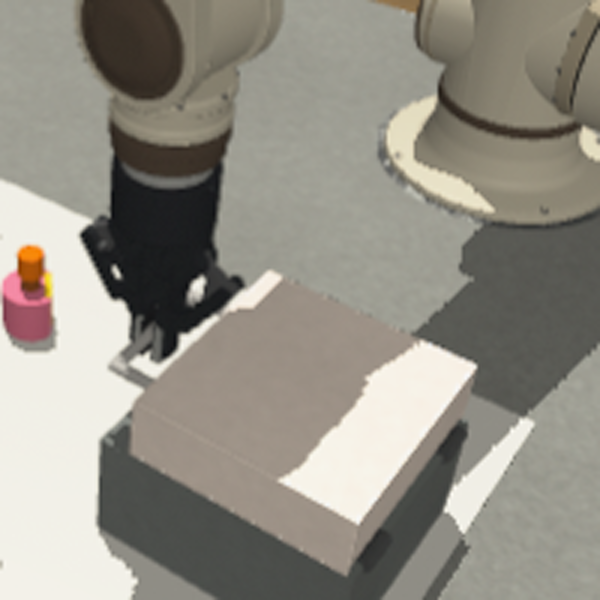

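```bash
cat > hood.py <<'E'
import sys
from ov import *
def hood(tag,out,ths,box=(290,180,470,330),s=4):
    d=load(tag);x0,y0,x1,y1=box;im=cv2.resize(d['frame'][y0:y1,x0:x1],None,fx=s,fy=s,interpolation=2)
    for th,c in ths:
        al=1.396-th
        def P(u,x,h): return (x,-u*np.cos(al)+h*np.sin(al),u*np.sin(al)+h*np.cos(al))
        def tr(p): q=W((581.75,154.3,-.01),np.array([[p[0],p[1],p[2]+95]]));return q[0]
        L=[[P(0,90,52),P(170,90,52),P(170,-90,52),P(0,-90,52)],[P(0,90,0),P(170,90,0),P(170,90,52),P(0,90,52)],[P(212,50,30),P(212,-50,30)]]
        for l in L: cv2.polylines(im,[((proj(d,np.array([tr(p) for p in l]))-[x0,y0]+.5)*s).astype(np.int32)],True,c,1)
    cv2.imwrite(f'pics/{out}.png',im)
if __name__=='__main__': hood(sys.argv[1],sys.argv[2],[(1.396,(255,0,255)),(1.32,(0,200,0))])
E
python3 hood.py s11 c19
```

```text
(no output)
```

View pics/c19.png

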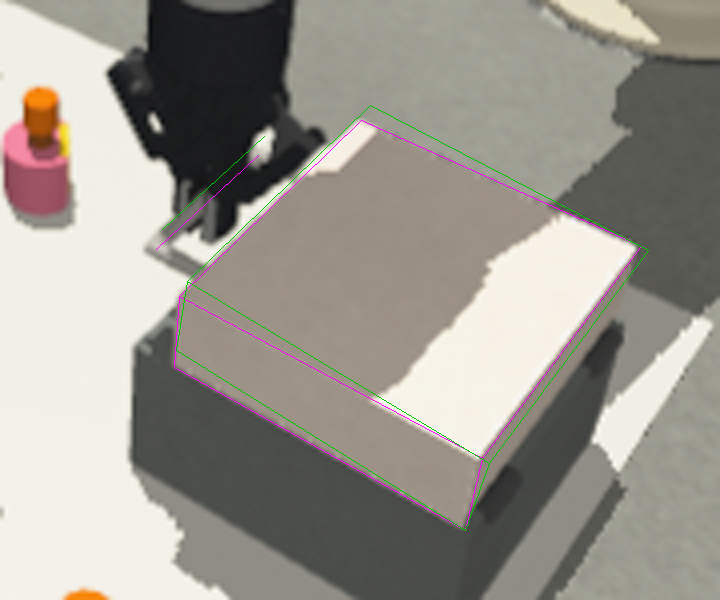

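```bash
python3 -m creep '[[255,0,-1.5,1,0],[255,0,0,1,0]]'; python3 -m creep '[[255,0,0,1,0],[255,0,0,1,0]]'; python3 -m creep '[[255,0,0,0,0]]'|tail -2
```

```text
time: 33.4
position: [578.9, -59.7, 101.2]
tcp_rot: [3.141, 0.003, -3.141]
ft_force: [-2.9, -6.4, 8.4]
finger_gap: 8.3
time: 33.6
position: [579.0, -59.7, 101.0]
tcp_rot: [3.142, 0.005, -3.141]
ft_force: [-7.4, -6.8, 22.6]
finger_gap: 8.9
ft_force: [-5.5, -6.5, 15.3]
finger_gap: 8.8
```

```bash
python3 -m creep '[[255,0,0,-1.5,0],[175,0,0,0,0],[175,0,0,0,0],[175,0,0,0,0],[175,0,0,0,0]]'; python3 -m creep '[[175,0,0,-3,0],[175,0,0,-5,0],[175,0,0,-8,0]]'; python3 -m creep '[[175,0,0,-15,0],[175,0,0,-25,0],[175,0,0,-35,0],[175,0,0,-40,0],[175,0,0,-40,0],[175,0,-20,-40,0]]';python3 -m creep '[[175,30,-30,0,0],[175,30,-30,0,0],[175,30,-30,0,0],[175,30,-20,0,0],[175,0,0,0,0]]'; python3 - <<'E'
from h import *
S=cap('scene','s12');T=cap('top','t12')
E
python3 hood.py s12 c20
```

```text
time: 34.2
position: [579.2, -58.9, 101.1]
tcp_rot: [3.14, 0.004, -3.14]
ft_force: [0.0, -3.8, 5.8]
finger_gap: 26.5
time: 34.5
position: [578.3, -58.3, 116.5]
tcp_rot: [3.139, 0.001, -3.139]
ft_force: [-0.4, 0.0, 1.0]
finger_gap: 26.7
time: 35.1
position: [577.8, -77.6, 314.9]
tcp_rot: [3.139, 0.005, -3.137]
ft_force: [0.4, -0.8, 1.0]
finger_gap: 26.8
time: 35.6
position: [455.7, -190.9, 313.4]
tcp_rot: [3.141, 0.005, 3.14]
ft_force: [0.6, 0.0, 0.8]
finger_gap: 26.7
```

View pics/c20.png

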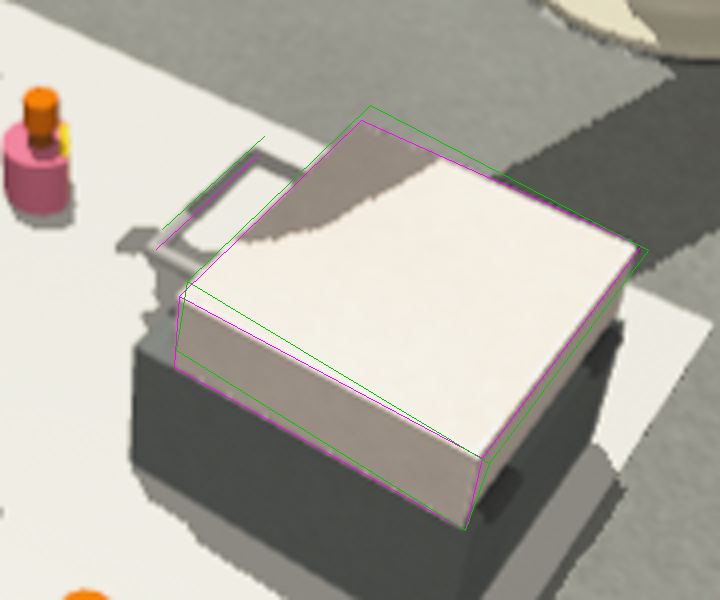

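View pics/s12.png

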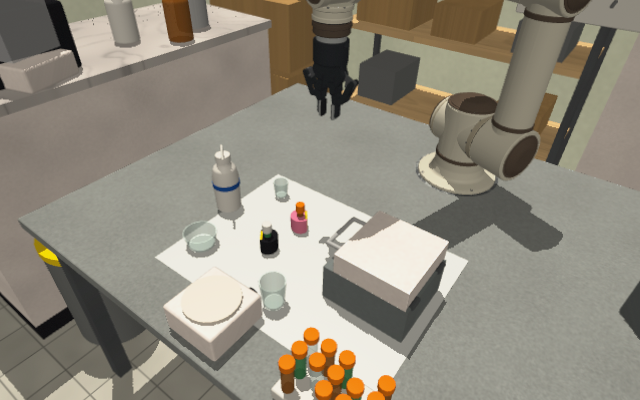

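The hood overlay matches the fully shut model. The green standard (269,240), the pink look-alike (300,220), the glassware and the wash bottle all stand where they did in the first picture, and the arm is clear.

```bash
python3 -c "
from h import *
a=cv2.imread('pics/scene0.png').astype(int);b=cv2.imread('pics/s12.png').astype(int)
for n,(x0,y0,x1,y1) in dict(bottle=(210,150,245,215),small=(272,178,290,200),dish=(182,220,220,253),green=(257,220,282,255),pink=(288,200,310,235),beaker=(258,272,288,310)).items(): print(n,abs(a-b)[y0:y1,x0:x1].mean().round(2))
print(r.get_obs()['time']); print(r.sign_off())"
```

```text
bottle 3.57
small 4.39
dish 4.13
green 2.55
pink 3.1
beaker 4.19
35.7
the job is handed in; nothing more can be done
None
```

The job is done and handed in at 35.7 s of the 69 s allowed. The amber standard is seated in the well, the stay is broken and the hood is shut.

- **Amber standard:** I gripped it by its orange cap, turned it about 168° so its flat matched the well, and lowered it in. It stopped against 22 N at the predicted home height (106.3 mm measured, 106.4 mm predicted). The picture showed it flush, with its yellow mark parallel to the well's.
- **Stay and hood:** I pushed the blue knuckle down about 25 mm with the hood still up, and the hood followed by about 0.12 rad. I then held the bar all the way down, at up to about 16 N of side force, until the stop answered with about 22 N. After I let go, the hood and bar matched the fully shut outline in the scene picture.
- **Everything else:** the green standard, pink look-alike, glassware and wash bottle differ only slightly between the first and last scene pictures, and the arm was clear of everything.

**What went wrong or disagreed:**
- **Tilted tool:** early on I turned the last joint the wrong way, to the end of its range. That swung the arm aside and tilted the tool about 20°. I got it vertical again, to within 0.005 rad, before touching anything, by pushing inward with joint 2 held at its limit. The readings showed both joints stopping at their limits and not passing them.
- **Camera offset:** the two cameras disagreed by about 2 mm in x, so I corrected for that before inserting the standard.
- **Closing height:** the hood met its stop with the tool about 7 mm lower than I had predicted, probably because the bar slipped a little in the fingers.

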